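# Empty used sample tubes into the slotted sharps bin and close it

### The arm

A 7-joint arm with a two-finger parallel gripper is mounted at the origin on the work surface. World frame = base frame: x ahead of the robot, y to its left, z up, the work surface at z = 0. Lengths are in mm, angles in degrees, forces in N, time in s.
With the tool pointing down it reaches from about 400 to 900 mm from the base axis. Payload 5.5 kg.
Tool frame: the origin (TCP) lies at the very end of the fingers, on their centre line; the grasp point (between the pads) lies 19 mm behind it; z points along the fingers, y is the direction in which the jaws open and shut (so a half turn about z gives the same grasp; the last joint's range is limited). The gripper opens to 92 mm and grips with 3 to 60 N. Pads are 19 mm wide; open, the fingers measure 130 mm over their backs; the gripper's body (75 mm by 190 mm) begins 47 mm behind the grasp point.
Start: joints at [85.783, 28.699, -24.465, 88.831, 12.651, 65.22, -12.049], TCP at [214.838, -613.469, 226.729] pointing down, gripper open.
Joint ranges: [-164.97, 164.97], [-17.58, 116.51], [-87.97, 89.64], [11.32, 138.91], [-80.73, 260.73], [10.89, 115.49], [-147.41, 147.41]. Speed limits (degrees/s): [147.25, 147.25, 180, 180, 180, 180, 180].

### API

Orientations are given as a 3x3 rotation matrix whose columns are the frame's x, y, z axes.
In Python, from rig import arm gives the robot as it stands.
- The arm moves only by the shell command python3 -m handwheel 'ROWS' [OPENING] [FORCE]. ROWS is JSON, a list of rows, each a list of 6 numbers: the shift along the tool's x, y, z in cm, then the turn, a rotation vector about the tool's x, y, z in rad. In form: [[x, y, z, ax, ay, az], ...]. A call has 1 to 12 rows; each row shifts and turns the pose as measured when the row begins, along the tool's axes as they then stand; what a row does not reach is not made up. A row lasts 1/8 s, in which the tool goes at most 62.5 mm and 10.7 degrees, less where a joint would pass 70% of its speed; a pose out of reach is approached as far as the arm can. A call with a gripper value outside its range is refused whole. OPENING is the closure, from 0 (fully open) to 1 (shut), set as the call begins (- or left out, the last holds). The fingers move at their own pace and stop on an object; FORCE is the grip in N (left out, the last holds). Time passes only in rows, so rows that do not move let the fingers close. It gives the time, the measured TCP pose, the force and the opening at its end, in the units of the state.
- arm.sense(): the state, without advancing time (a new reading comes with each control period).
- arm.camera(name): name is "side" or "top"; returns a dict with "color" (384x512x3 uint8, red, green, blue), "camera_matrix" (3x3 intrinsics, pixels), "rvec" (rotation vector, rad) and "tvec" (3), from world to camera coordinates, as OpenCV has them. Camera axes: x right, y down, z forward; pixel columns grow to the right and rows downward; lengths in mm; the calibration is good to about 2 mm. A picture is of the moment at which its call begins. There is no depth.
- arm.finish_job(): hands the job in, once; it reports no verdict.
The state is a dict: "clock": time; "joint_positions": joint angles; "qd": joint speeds; "joint_torque": joint torques, N m; "ee_pos": TCP position; "ee_rot": TCP orientation; "force": force on the tool from outside, world axes, zero at the start; "wrist_torque": the same for the moment, N m; "grip_width": finger opening in mm.
Only numpy, scipy, OpenCV 4.12 (cv2) and the standard library are available. Lean on these libraries where they do the work, as an engineer would, in place of code of your own. Each camera call takes 0.05 s, during which the arm holds its last target.

### The job

Empty the three used glass tubes from the steel carrying tray into the sharps bin: turn the tray so that they lie along the slot and tip them in, without the fingers touching a tube and without any landing on the bench, then stand the empty tray upright on the bench again. Then close the bin with the loose cover: slip its lip under the keeper strip and pivot it down until the other edge snaps under the spring catch and it lies flat over the mouth. Leave the bottle, the tip box and the tube rack where they are.

Things in the scene. Friction and masses are not known exactly. Their poses are not given: they have to be found in the camera images.
- bin_mouth (a point): Centre of the mouth (60 mm in x, 150 in y) in the deck of the fixed, translucent sharps bin, at deck level, 130 mm above the bench. Bin 140 (x) by 200 mm (y). Axes: y along the slot, x from spring catch to keeper, z up. Grey hopper sides slope 20 mm down to an open slot 28 by 136 mm; below it the bin is empty. Fixed on the deck: keeper at +x, catch at -x.
- keeper_gap (a point): On the deck, mid-length at the open edge of the gap under the keeper, x = +39 mm from the mouth's centre; axes as the bin's. The keeper is a grey strip 120 mm long (y), reaching to x = 58 mm, its top 14 mm above the deck. The gap under it is 10 mm high, 11 mm deep (+x) and open towards the mouth.
- catch (a joint): Outward slide (m) of the bin's grey spring catch: 0 at rest, at most 0.009. 40 mm wide (y), 19 mm high; its nose reaches to x = -37 mm from the mouth's centre, its underside 6 mm above the deck, its top slopes steeply. The cover's rear edge pressed down on it with about 3 to 8 N pushes it out until it springs back over the edge. Two cheeks beside it, 16 mm high.
- cover_bar (a point): Centre of the grip bar of the loose white cover (140 g), which starts flat on the bench, bar up. Bar 12 mm thick (x), 90 long (y), 14 high, centre 33 mm above the underside. Plate 5 mm thick, x -42 (rear edge) to +36 mm, y +-86; the lip goes on to +48. Closed: axes parallel to the bin's, this point 33 mm above the mouth's centre. Fingers opened wide there meet keeper or catch.
- cover_lip (a point): Middle of the tip of the cover's lip, at its underside; axes as the bar's. The lip is 3.5 mm thick, 110 mm wide (y), its underside level with the plate's; the tip lies at x = +48 mm from the bar and 33 mm below its centre. The lip enters the keeper's gap with the rear edge raised up to about 20 degrees; pushed home, its tip is about 9 mm inside.
- tray_bar (a point): Centre of the black grip bar of the steel carrying tray (260 g), 73 mm above its underside. The bar runs along the tray's x, 118 mm long between two end plates, 12 mm thick (y), 14 high. The tray is 122 mm long (x), 84 wide (y), and stands upright on the bench at first. Both long sides are open under the bar, so it can be tipped to either side alike.
- tray_floor (a point): Centre of the tray's flat floor (inside, 42 mm wide, 3 mm thick), 70 mm below the bar. On both long sides the floor turns up into a plain flange sloping outward at 30 degrees, its edge 42 mm from the middle (y) and 15 mm above the tray's underside. Tilted sideways, the tubes start to roll over that edge a little past 30 degrees; by 50 all are out.
- tube1_mid (a point): Middle of a used glass sample tube with a grey stopper, round at both ends, 12 mm in diameter and 100 mm long along its x, about 12 g. It starts lying in the tray, along the tray's x, beside two others like it.
- tube2_mid (a point): Middle of a used glass sample tube with a grey stopper, round at both ends, 12 mm in diameter and 100 mm long along its x, about 12 g. It starts lying in the tray, along the tray's x, beside two others like it.
- tube3_mid (a point): Middle of a used glass sample tube with a grey stopper, round at both ends, 12 mm in diameter and 100 mm long along its x, about 12 g. It starts lying in the tray, along the tray's x, beside two others like it.
- bottle_mid (a point): Middle of a capped amber reagent bottle, 68 mm in diameter, 145 mm tall, standing on the bench. A bystander.
- tipbox_mid (a point): Middle of a black pipette tip box with clear lid, 84 mm (x) by 122 mm (y), 56 mm tall. A bystander.
- rack_mid (a point): Middle of a grey rack of small capped tubes, 60 mm (x) by 100 mm (y), 50 mm tall. A bystander.
Mind the look-alikes: they are no part of the job. What is shaped like the part that bears cover_bar but blue, pink or red is not meant.

How it is judged:
By the outcome, as a careful person would: the job done as asked, in the order asked, and still so for the second after the job is handed in, with the robot touching nothing.
It also fails if it takes over 72 s, if anything falls off the work surface, if the arm or the gripper's body presses on something with over 40 N, if the wrist force passes 120 N, or if a joint passes its speed limit or range.

## Working session

There is one attempt and no reset: what is moved stays moved. The work goes in short steps, Python scripts to look and compute and a shell command to move; the robot and the scene stay as the last step left them, time stands still between calls to the robot, and variables do not carry over. Pictures are saved under pics/ and viewed, and the job is handed in when it is done.

```bash
ls; mkdir -p pics; python3 - <<'E'
from rig import arm
import cv2
s=arm.sense(); print(s)
for n in("side","top"):
    c=arm.camera(n); cv2.imwrite(f"pics/{n}0.png",c["color"][:,:,::-1]); print(n,c["camera_matrix"],c["rvec"],c["tvec"])
E
```

```text
pics
{'clock': 0.0, 'joint_positions': array([ 85.78187098,  28.7525286 , -24.45281999,  88.89294977,
        12.65079981,  65.21981149, -12.05007656]), 'qd': array([ 0.0681257 ,  0.0837847 , -0.06124218,  0.01840623,  0.04661595,
       -0.01295576, -0.01967631]), 'joint_torque': array([ 1.15140679e-04, -5.66588080e+01, -5.81635058e+00, -2.79106432e+01,
       -6.86499383e-02,  3.08208726e-02,  2.02084125e-04]), 'ee_pos': array([ 214.53427605, -612.81844897,  225.68082435]), 'ee_rot': array([[ 9.43797905e-01,  3.30522561e-01, -5.93268971e-04],
       [ 3.30523089e-01, -9.43796072e-01,  1.86075237e-03],
       [ 5.50957130e-05, -1.95226328e-03, -9.99998093e-01]]), 'force': array([-0.34243615,  0.19145164, -0.35330107]), 'wrist_torque': array([-0.04776811,  0.00645072, -0.01102722]), 'grip_width': 91.2343613155678}
side [[351.34780525   0.         255.93767206]
 [  0.         351.34780525 189.05790225]
 [  0.           0.           1.        ]] [ 0.18200408 -2.67335224  1.52738644] [ 481.34192472  185.26628967 1081.05477995]
top [[418.86158674   0.         251.92349955]
 [  0.         418.86158674 192.28271783]
 [  0.           0.           1.        ]] [ 2.19510898 -2.02633563  0.20696572] [-111.80002545  487.06661646 1380.59171295]
```

View pics/side0.png

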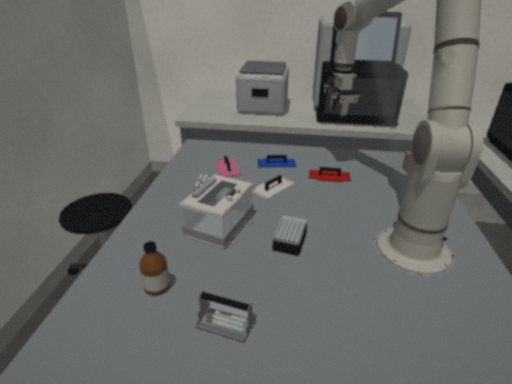

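View pics/top0.png

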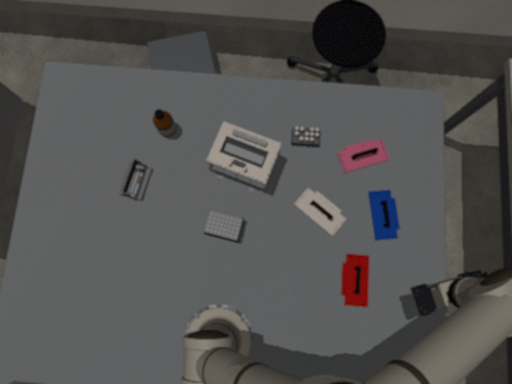

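Seen from the top: tray at about (136,180), bin at (245,155) and white cover at (320,212). The look-alikes are pink (364,155), blue (385,214) and red (357,280). The cover is the white one, since the coloured ones are excluded. I'll confirm in enlarged crops.

```bash
cat > h.py <<'E'
import numpy as np, cv2
CAL={"side":(np.array([[351.34780525,0,255.93767206],[0,351.34780525,189.05790225],[0,0,1]]),np.array([0.18200408,-2.67335224,1.52738644]),np.array([481.34192472,185.26628967,1081.05477995])),
"top":(np.array([[418.86158674,0,251.92349955],[0,418.86158674,192.28271783],[0,0,1]]),np.array([2.19510898,-2.02633563,0.20696572]),np.array([-111.80002545,487.06661646,1380.59171295]))}
def proj(n,P):
    K,r,t=CAL[n]; return cv2.projectPoints(np.atleast_2d(np.float64(P)),r,t,K,None)[0][:,0]
def onz(n,uv,z):
    K,r,t=CAL[n]; R=cv2.Rodrigues(r)[0]; c=-R.T@t
    d=R.T@np.linalg.inv(K)@np.array([uv[0],uv[1],1.]); return c+d*(z-c[2])/d[2]
def crop(n,img,u,v,w,h,k,name):
    # img rgb; crop left/top at u,v, scale k, with ticks each 10px
    c=cv2.resize(img[v:v+h,u:u+w,::-1],None,fx=k,fy=k,interpolation=cv2.INTER_CUBIC)
    for x in range((u+9)//10*10,u+w,10):
        cv2.line(c,(int((x-u+.5)*k),0),(int((x-u+.5)*k),6),(0,255,0),1); cv2.putText(c,str(x),(int((x-u+.5)*k)-10,18),0,.38,(0,255,0),1)
    for y in range((v+9)//10*10,v+h,10):
        cv2.line(c,(0,int((y-v+.5)*k)),(6,int((y-v+.5)*k)),(0,255,0),1); cv2.putText(c,str(y),(8,int((y-v+.5)*k)+4),0,.38,(0,255,0),1)
    cv2.imwrite(name,c)
E
python3 - <<'E'
from h import *
t=cv2.imread("pics/top0.png")[:,:,::-1]; s=cv2.imread("pics/side0.png")[:,:,::-1]
crop("top",t,200,115,90,75,8,"pics/a1.png")
crop("top",t,110,150,60,60,9,"pics/a2.png")
crop("top",t,285,180,70,60,9,"pics/a3.png")
crop("side",s,175,165,130,90,6,"pics/a4.png")
crop("side",s,185,280,80,65,9,"pics/a5.png")
E
```

```text
(no output)
```

View pics/a1.png

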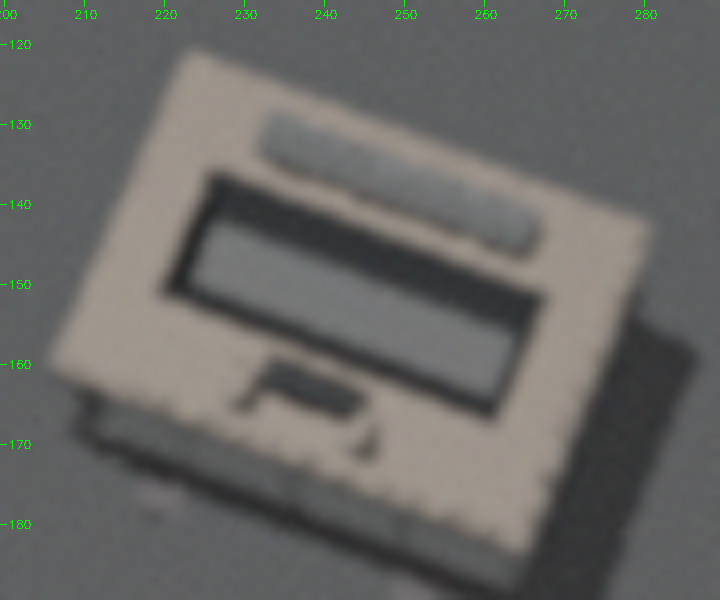

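View pics/a2.png

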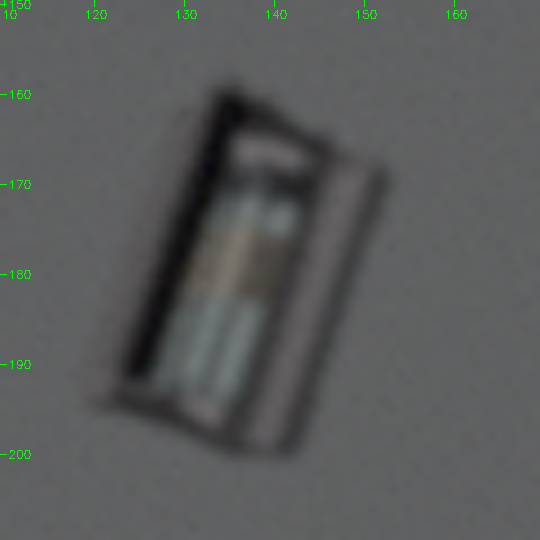

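View pics/a3.png

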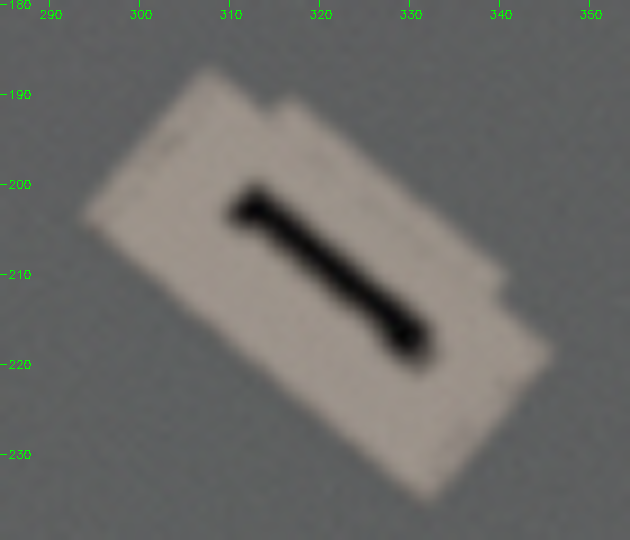

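View pics/a4.png

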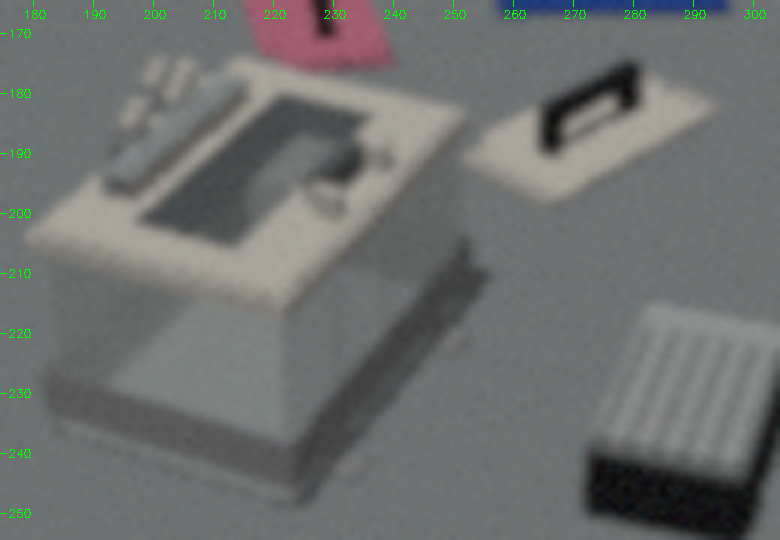

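View pics/a5.png

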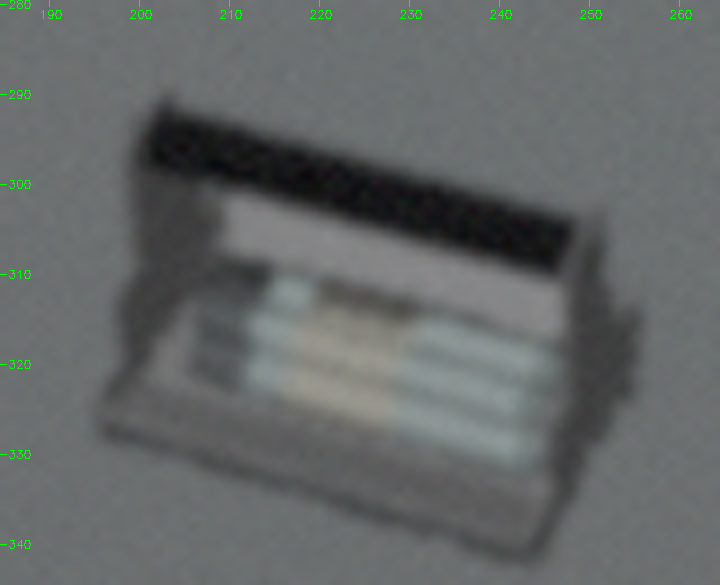

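```bash
cat > fit.py <<'E'
from h import *
from scipy.optimize import least_squares
def fit(obs,x0,z=0):
    # obs: (cam,(u,v),(X,Y,Z) local)
    def pose(p): c,s=np.cos(p[2]),np.sin(p[2]); return np.array([[c,-s,0],[s,c,0],[0,0,1]]),np.array([p[0],p[1],z])
    def f(p):
        R,t=pose(p); return np.concatenate([proj(n,R@np.array(P)+t)[0]-uv for n,uv,P in obs])
    r=least_squares(f,x0,loss="soft_l1",x_scale=[100,100,1]); print(r.x[:2],np.degrees(r.x[2])); print(np.round(r.fun.reshape(-1,2),1).tolist()); return r.x
E
python3 - <<'E'
from fit import *
print("bin approx",onz("top",(245,153),130),"x dir",onz("top",(250,137),144)-onz("top",(240,165),144))
print("tray",onz("top",(130,176),80), onz("top",(134.8,160),80)-onz("top",(124.8,191),80))
print("cover",onz("top",(321,210),40), onz("top",(327,202),5)-onz("top",(312,220),5))
E
```

```text
bin approx [607.28967111 -40.62285604 130.        ] x dir [ 97.04700889 -24.5222909    0.        ]
tray [511.11666662 340.35110231  80.        ] [109.22401314 -18.72586619   0.        ]
cover [ 453.74974017 -312.01577523   40.        ] [ 67.71303621 -49.20147684   0.        ]
```

```bash
python3 - <<'E'
from fit import *
def tp(c,x,y): 
    o={'a1':("top",200,115,8),'a2':("top",110,150,9),'a3':("top",285,180,9),'a4':("side",175,165,6),'a5':("side",185,280,9)}[c]
    return o[0],np.array([o[1]+x/o[3]-.5,o[2]+y/o[3]-.5])
def O(c,x,y,P): return (*tp(c,x,y),P)
print("BIN")
b=fit([O('a1',190,47,(70,100,130)),O('a1',652,222,(70,-100,130)),O('a1',527,553,(-70,-100,130)),O('a1',48,360,(-70,100,130)),
 O('a1',212,172,(30,75,130)),O('a1',545,297,(30,-75,130)),O('a1',497,420,(-30,-75,130)),O('a1',162,295,(-30,75,130)),
 O('a4',25,238,(70,100,130)),O('a4',232,58,(70,-100,130)),O('a4',468,107,(-70,-100,130)),O('a4',285,310,(-70,100,130))],[607,-40,-.25])
print("COVER")
c=fit([O('a3',207,65,(36,86,5)),O('a3',82,215,(-42,86,5)),O('a3',432,502,(-42,-86,5)),O('a3',555,350,(36,-86,5)),O('a3',290,92,(48,55,3.5)),O('a3',508,272,(48,-55,3.5)),
 O('a4',460,157,(36,86,5)),O('a4',550,205,(-42,86,5)),O('a4',718,103,(-42,-86,5))],[453,-312,-.63])
print("TRAY")
tr=fit([O('a2',385,175,(61,-42,15)),O('a2',296,453,(-61,-42,15)),O('a2',232,92,(61,0,80)),O('a2',120,390,(-61,0,80)),
 O('a5',168,108,(61,0,80)),O('a5',590,225,(-61,0,80)),O('a5',103,425,(61,42,15)),O('a5',535,550,(-61,42,15))],[511,340,-.17])
for n,p in (("side",b),("side",c)): pass
for cn,P in (("side",(36,86,5)),("side",(-42,86,5)),("side",(-42,-86,5)),("side",(36,-86,5))):
    cc,s=np.cos(c[2]),np.sin(c[2]); print(P,proj(cn,[c[0]+cc*P[0]-s*P[1],c[1]+s*P[0]+cc*P[1],5]))
E
```

```text
BIN
[613.37860633 -35.32052547] -16.589431157275854
[[0.0, 1.5], [-1.5, 0.4], [-0.9, -2.4], [1.8, 0.2], [-0.3, -0.9], [0.5, -0.8], [0.0, 0.3], [-0.8, -0.0], [2.2, -1.4], [1.1, 0.2], [-1.5, 0.4], [-0.2, -2.2]]
COVER
[ 459.64745627 -315.28285819] -35.73460905602248
[[0.1, 0.0], [0.1, -0.0], [-0.2, -0.2], [0.0, -0.4], [-0.2, 0.1], [0.2, 0.1], [0.1, 0.2], [0.0, -0.4], [0.3, 0.5]]
TRAY
[510.36852006 341.76131876] -11.96453818680337
[[-0.4, -1.2], [-2.1, 0.5], [0.4, -0.3], [0.5, 0.4], [-1.2, 0.2], [0.9, 1.3], [-0.3, -2.3], [0.5, -0.6]]
(36, 86, 5) [[251.23132539 190.88811112]]
(-42, 86, 5) [[266.20760085 198.30217611]]
(-42, -86, 5) [[294.43373154 182.13767085]]
(36, -86, 5) [[279.68305173 175.77165335]]
```

```bash
cat >> fit.py <<'E'
def wire(n,img,u,v,w,h,k,segs,p,z,name):
    c=cv2.resize(img[v:v+h,u:u+w,::-1],None,fx=k,fy=k,interpolation=cv2.INTER_CUBIC)
    cc,s=np.cos(p[2]),np.sin(p[2]); R=np.array([[cc,-s,0],[s,cc,0],[0,0,1]]); T=np.array([p[0],p[1],z])
    for a,b in segs:
        q=proj(n,np.array([R@np.array(a)+T,R@np.array(b)+T])); q=((q-[u,v]+.5)*k).astype(int)
        cv2.line(c,tuple(map(int,q[0])),tuple(map(int,q[1])),(0,0,255),1)
    cv2.imwrite(name,c)
def rect(x0,x1,y0,y1,z): 
    P=[(x0,y0,z),(x1,y0,z),(x1,y1,z),(x0,y1,z)]; return [(P[i],P[(i+1)%4]) for i in range(4)]
TRAY=rect(-59,59,-6,6,80)+rect(-61,61,-42,42,15)+rect(-61,61,-21,21,3)+rect(-61,61,-6,6,66)
BIN=rect(-30,30,-75,75,130)+rect(39,58,-60,60,144)+rect(-70,70,-100,100,130)+rect(-14,14,-68,68,110)+rect(-70,70,-100,100,0)
E
python3 - <<'E'
from fit import *
t=cv2.imread("pics/top0.png")[:,:,::-1]; s=cv2.imread("pics/side0.png")[:,:,::-1]
p=[510.4,341.8,np.radians(-12)]
wire("top",t,110,150,60,60,9,TRAY,p,0,"pics/b1.png"); wire("side",s,185,280,80,65,9,TRAY,p,0,"pics/b2.png")
p=[613.4,-35.3,np.radians(-16.6)]
wire("top",t,200,115,90,75,8,BIN,p,0,"pics/b3.png"); wire("side",s,175,165,130,90,6,BIN,p,0,"pics/b4.png")
a=[cv2.imread(f"pics/b{i}.png") for i in (1,2,3,4)]
a=[cv2.resize(x,(400,300)) for x in a]; 
cv2.imwrite("pics/b.png",np.vstack([np.hstack(a[:2]),np.hstack(a[2:])]))
E
```

```text
(no output)
```

View pics/b.png

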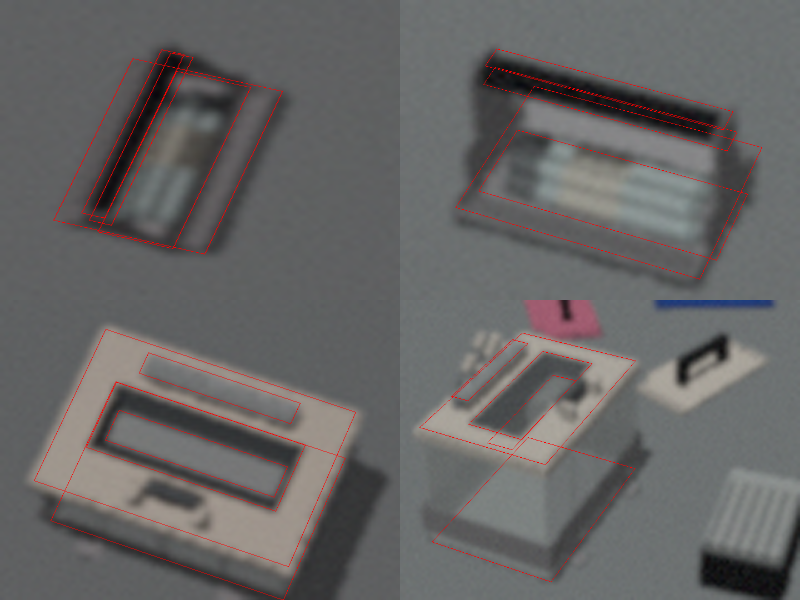

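```bash
python3 - <<'E'
import cv2,numpy as np
cv2.imwrite("pics/b12.png",np.hstack([cv2.resize(cv2.imread("pics/b1.png"),(400,400)),cv2.resize(cv2.imread("pics/b2.png"),(400,325)) if 0 else cv2.copyMakeBorder(cv2.resize(cv2.imread("pics/b2.png"),(400,325)),0,75,0,0,0)]))
E
```

```text
(no output)
```

View pics/b1.png

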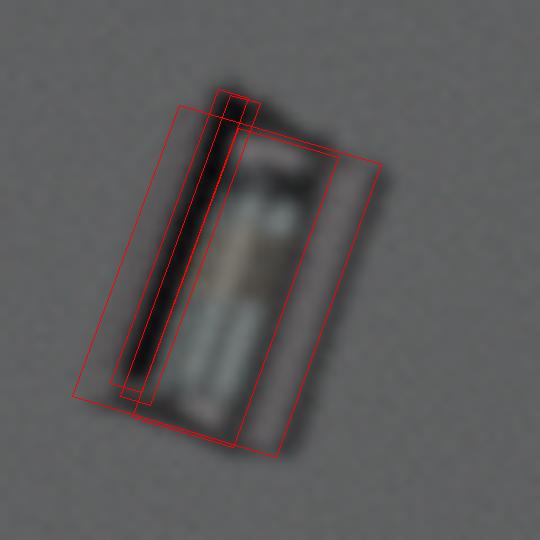

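View pics/b2.png

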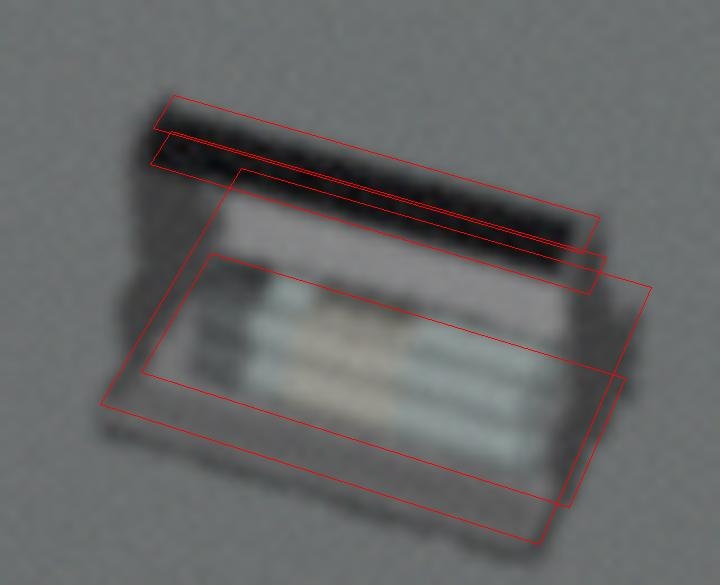

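View pics/b3.png

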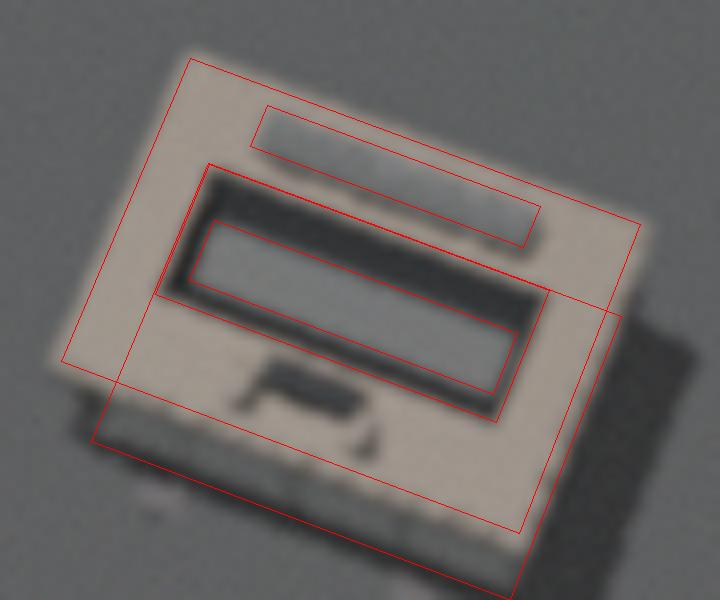

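```bash
cat >> fit.py <<'E'
def tp(c,x,y): 
    o={'a1':("top",200,115,8),'a2':("top",110,150,9),'a3':("top",285,180,9),'a4':("side",175,165,6),'a5':("side",185,280,9)}[c]
    return o[0],np.array([o[1]+x/o[3]-.5,o[2]+y/o[3]-.5])
def O(c,x,y,P): return (*tp(c,x,y),P)
E
python3 - <<'E'
from fit import *
t=cv2.imread("pics/top0.png")[:,:,::-1]; s=cv2.imread("pics/side0.png")[:,:,::-1]
print("TRAY")
p=fit([O('a2',387,168,(61,-42,15)),O('a2',300,453,(-61,-42,15)),O('a2',225,100,(59,0,77)),O('a2',137,378,(-59,0,77)),
 O('a5',150,166,(59,6,66)),O('a5',562,273,(-59,6,66)),O('a5',103,428,(61,42,15)),O('a5',535,556,(-61,42,15)),
 O('a5',150,126,(59,6,80)),O('a5',575,237,(-59,6,80))],[511,340,-.17])
wire("top",t,110,150,60,60,9,TRAY,p,0,"pics/b1.png"); wire("side",s,185,280,80,65,9,TRAY,p,0,"pics/b2.png")
print("BIN")
p=fit([O('a1',212,175,(30,75,130)),O('a1',545,297,(30,-75,130)),O('a1',495,420,(-30,-75,130)),O('a1',162,292,(-30,75,130)),
O('a1',265,110,(58,60,144)),O('a1',545,215,(58,-60,144)),O('a1',262,155,(39,60,142)),O('a1',190,47,(72,103,130)),O('a1',652,222,(72,-103,130)),O('a1',527,553,(-72,-103,130)),O('a1',48,360,(-72,103,130)),
 O('a4',25,238,(72,103,130)),O('a4',232,58,(72,-103,130)),O('a4',468,107,(-72,-103,130)),O('a4',285,310,(-72,103,130))],[607,-40,-.25])
wire("top",t,200,115,90,75,8,BIN,p,0,"pics/b3.png"); wire("side",s,175,165,130,90,6,BIN,p,0,"pics/b4.png")
a=[cv2.imread(f"pics/b{i}.png") for i in (1,2,3,4)]
a=[cv2.resize(x,(400,300)) for x in a]; 
cv2.imwrite("pics/bb.png",np.vstack([np.hstack(a[:2]),np.hstack(a[2:])]))
E
```

```text
TRAY
[512.27694867 340.3041466 ] -10.357912520966696
[[-0.5, -1.3], [-1.5, -0.2], [1.3, -1.0], [0.1, 0.9], [-0.1, 0.1], [1.9, 0.9], [-0.8, -2.5], [0.5, -2.4], [-0.5, 0.3], [0.4, 0.6]]
BIN
[612.75004408 -35.52035903] -16.967652841575617
[[-0.1, -1.2], [0.6, -0.4], [0.2, 0.6], [-0.8, 0.4], [0.5, -0.4], [-0.5, -0.7], [-1.3, -0.7], [-0.4, 0.7], [-0.3, 0.6], [-0.5, -1.2], [0.7, 0.3], [1.2, -1.2], [1.4, -0.3], [-0.2, 0.3], [-0.1, -1.5]]
```

View pics/bb.png

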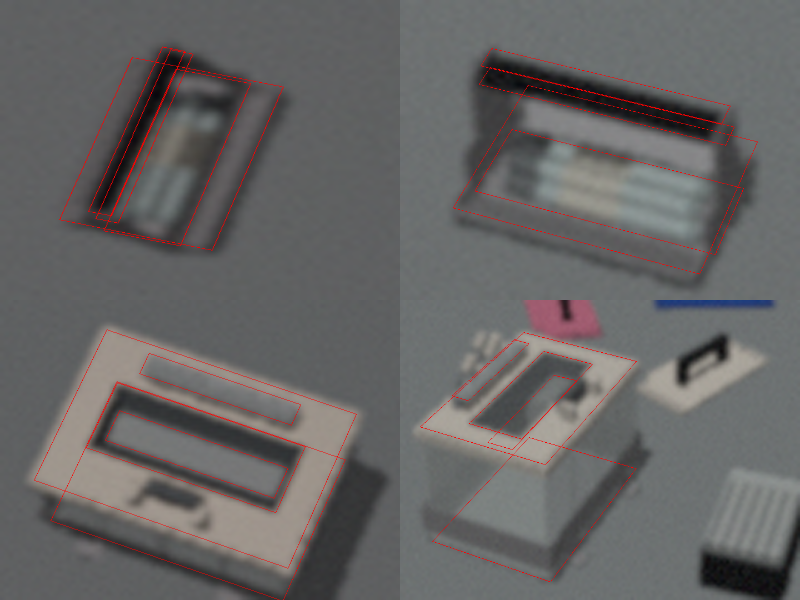

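```bash
cat > plan.py <<'E'
import sys,json
from h import *
from scipy.spatial.transform import Rotation as Ro, Slerp
from rig import arm
def down(yaw,tilt=0):
    """tool x at yaw (deg), z down, then turned about tool x by tilt deg"""
    R=Ro.from_euler('z',yaw,degrees=True)*Ro.from_euler('x',180,degrees=True)
    return R*Ro.from_rotvec([np.radians(tilt),0,0])
def plan(wps,nd=2):
    """wps: list of (pos mm, Rotation, nrows)"""
    s=arm.sense(); p=np.array(s["ee_pos"]); R=Ro.from_matrix(s["ee_rot"]); rows=[]
    print("start",p.round(1),"yaw",np.degrees(np.arctan2(*s["ee_rot"][[1,0],0])).round(1),"t",round(s["clock"],2),"grip",round(s["grip_width"],1))
    for P,T,n in wps:
        P=np.array(P,float); p0,R0=p,R; sl=Slerp([0,1],Ro.concatenate([R0,T]))
        for i in range(1,n+1):
            pt=p0+(P-p0)*i/n; Rt=sl(i/n)
            d=R.inv().apply(pt-p)/10; w=(R.inv()*Rt).as_rotvec()
            rows.append([round(float(v),nd) for v in d]+[round(float(v),3) for v in w])
            # follow the rounded
            q=R.apply(np.array(rows[-1][:3])*10); p=p+q; R=R*Ro.from_rotvec(rows[-1][3:])
    print(len(rows),max(np.linalg.norm(r[:3]) for r in rows),max(np.degrees(np.linalg.norm(r[3:])) for r in rows))
    for i in range(0,len(rows),12): print(json.dumps(rows[i:i+12]).replace("0.0,","0,"))
def show(*names,tag):
    for n in names:
        c=arm.camera(n); cv2.imwrite(f"pics/{n}_{tag}.png",c["color"][:,:,::-1])
E
python3 - <<'E'
from plan import *
plan([([520,-330,330],down(19),7),([600,-60,330],down(60),6),([512,250,300],down(120),7),([512.3,340.3,180],down(169.6),6)])
E
```

```text
start [ 214.6 -612.9  225.8] yaw 19.3 t 0.1 grip 92.1
26 6.139714977097879 8.594366926962348
[[5.45, -2.37, -1.48, -0, -0, 0.001], [5.46, -2.38, -1.49, -0, -0, 0.0], [5.45, -2.38, -1.48, -0.001, -0, 0.001], [5.45, -2.39, -1.49, 0, -0, 0.001], [5.44, -2.39, -1.49, -0, -0, 0.001], [5.45, -2.39, -1.48, -0, -0, 0.0], [5.44, -2.4, -1.49, -0.001, -0, 0.001], [2.73, -3.82, -0, 0, 0, -0.119], [3.16, -3.47, -0, 0, 0, -0.119], [3.55, -3.07, -0, 0, 0, -0.12], [3.89, -2.62, -0, 0, 0, -0.119], [4.18, -2.14, -0, 0, 0, -0.119]]
[[4.4, -1.63, -0, 0, 0, -0.119], [3.21, -3.3, 0.43, 0, 0, -0.15], [3.66, -2.79, 0.42, 0, 0, -0.149], [4.04, -2.22, 0.43, 0, 0, -0.15], [4.32, -1.58, 0.43, 0, 0, -0.15], [4.51, -0.92, 0.42, 0, 0, -0.149], [4.6, -0.25, 0.43, 0, 0, -0.15], [4.58, 0.45, 0.43, 0, 0, -0.15], [1.3, 0.76, 2.0, -0, 0, -0.144], [1.18, 0.93, 2.0, -0, 0, -0.144], [1.03, 1.1, 2.0, -0, 0, -0.145], [0.86, 1.23, 2.0, -0, 0, -0.144]]
[[0.68, 1.35, 2.0, -0, 0, -0.144], [0.48, 1.43, 2.0, -0, 0, -0.144]]
```

```bash
python3 -m handwheel '[[5.4,-2.4,-1.5,0,0,0],[5.4,-2.4,-1.5,0,0,0],[5.4,-2.4,-1.5,0,0,0],[5.4,-2.4,-1.5,0,0,0],[5.4,-2.4,-1.5,0,0,0],[5.4,-2.4,-1.5,0,0,0],[5.4,-2.4,-1.5,0,0,0],[2.7,-3.8,0,0,0,-0.12],[3.2,-3.5,0,0,0,-0.12],[3.5,-3.1,0,0,0,-0.12],[3.9,-2.6,0,0,0,-0.12],[4.2,-2.1,0,0,0,-0.12]]' 0; python3 - <<'E'
from plan import *
print(arm.sense()["joint_positions"].round(1),arm.sense()["ee_rot"].round(2))
plan([([600,-60,330],down(60),3),([512,250,300],down(120),7),([512.3,340.3,180],down(169.6),6)])
E
```

```text
clock: 1.6
ee_pos: [587.8, -93.9, 328.6]
ee_rot: [[0.587, 0.809, -0.007], [0.809, -0.587, 0.007], [0.002, -0.01, -1.0]]
force: [1.1, -0.3, -0.1]
grip_width: 92.1
[ 40.4  22.4 -44.9  88.9  15.7  75.8 -42.3] [[ 0.59  0.81 -0.01]
 [ 0.81 -0.59  0.01]
 [ 0.   -0.01 -1.  ]]
start [587.8 -93.9 328.6] yaw 54.0 t 1.6 grip 92.1
16 4.626283605660163 8.594366926962348
[[1.15, -0.34, -0.04, -0.003, -0.001, -0.035], [1.17, -0.29, -0.04, -0.004, -0, -0.034], [1.17, -0.25, -0.05, -0.003, -0.001, -0.035], [3.21, -3.3, 0.43, 0, -0, -0.15], [3.66, -2.79, 0.43, 0, -0, -0.149], [4.04, -2.21, 0.43, 0, -0, -0.15], [4.32, -1.59, 0.43, 0, -0, -0.149], [4.51, -0.92, 0.43, 0, -0, -0.15], [4.6, -0.24, 0.43, 0, -0, -0.15], [4.58, 0.45, 0.43, 0, -0, -0.149], [1.3, 0.76, 2.0, 0, -0, -0.144], [1.18, 0.93, 2.0, 0, 0, -0.145]]
[[1.03, 1.1, 2.0, 0, 0, -0.144], [0.87, 1.23, 2.0, 0, 0, -0.144], [0.68, 1.34, 2.0, 0, 0, -0.145], [0.47, 1.43, 2.0, 0, 0, -0.144]]
```

```bash
python3 -m handwheel '[[1.2,-0.3,0,-0.003,0,-0.035],[1.2,-0.3,0,-0.003,0,-0.035],[1.2,-0.3,0,-0.003,0,-0.035],[3.2,-3.3,0.4,0,0,-0.15],[3.7,-2.8,0.4,0,0,-0.15],[4.0,-2.2,0.4,0,0,-0.15],[4.3,-1.6,0.4,0,0,-0.15],[4.5,-0.9,0.4,0,0,-0.15],[4.6,-0.2,0.4,0,0,-0.15],[4.6,0.4,0.4,0,0,-0.15],[1.3,0.8,2,0,0,-0.144],[1.2,0.9,2,0,0,-0.144]]' && python3 -m handwheel '[[1,1.1,2,0,0,-0.144],[0.9,1.2,2,0,0,-0.144],[0.7,1.3,2,0,0,-0.144],[0.5,1.4,2,0,0,-0.144],[0,0,0,0,0,0]]'; python3 - <<'E'
from plan import *
print(arm.sense()["joint_positions"].round(1),onz("top",(160,116),145))
plan([([512.3,340.3,130],down(169.6),3)]); show("top","side",tag="1")
E
```

```text
clock: 3.1
ee_pos: [507.9, 283.9, 259.2]
ee_rot: [[-0.752, 0.659, 0.005], [0.659, 0.752, -0.0], [-0.004, 0.003, -1.0]]
force: [-0.1, -0.2, 0.4]
grip_width: 91.6
clock: 3.72
ee_pos: [507.3, 341.1, 173.6]
ee_rot: [[-0.992, 0.13, 0.003], [0.13, 0.992, -0.004], [-0.004, -0.004, -1.0]]
force: [0.0, -0.2, -0.7]
grip_width: 92.0
[  7.6  43.1 -65.7  96.7  42.2  68.8  13.6] [706.99455313 249.16707728 145.        ]
start [507.3 341.1 173.6] yaw 172.5 t 3.73 grip 92.0
3 1.4698979556418195 0.9824179695544321
[[-0.16, 0, 1.45, -0.001, 0.001, 0.017], [-0.17, 0.01, 1.46, -0.001, 0.002, 0.017], [-0.16, 0, 1.45, -0.002, 0.001, 0.017]]
```

```bash
python3 -m handwheel '[[-0.17,0,1.5,0,0.001,0.017],[-0.17,0,1.5,0,0.001,0.017],[-0.16,0,1.4,0,0.001,0.017],[0,0,0,0,0,0]]'; python3 - <<'E'
from plan import *
show("top","side",tag="2")
a=cv2.imread("pics/top_2.png")[:,:,::-1]; b=cv2.imread("pics/side_2.png")[:,:,::-1]
crop("",a,90,140,90,80,4,"pics/q1.png");crop("",b,170,240,110,100,4,"pics/q2.png")
x=cv2.imread("pics/q1.png");y=cv2.imread("pics/q2.png");x=cv2.copyMakeBorder(x,0,80,0,0,0);cv2.imwrite("pics/q_2.png",np.hstack([x,y]))
E
```

```text
clock: 4.32
ee_pos: [516.4, 337.3, 129.9]
ee_rot: [[-0.981, 0.195, 0.006], [0.195, 0.981, -0.004], [-0.007, -0.003, -1.0]]
force: [0.4, -0.4, -0.1]
grip_width: 91.7
```

View pics/q_2.png

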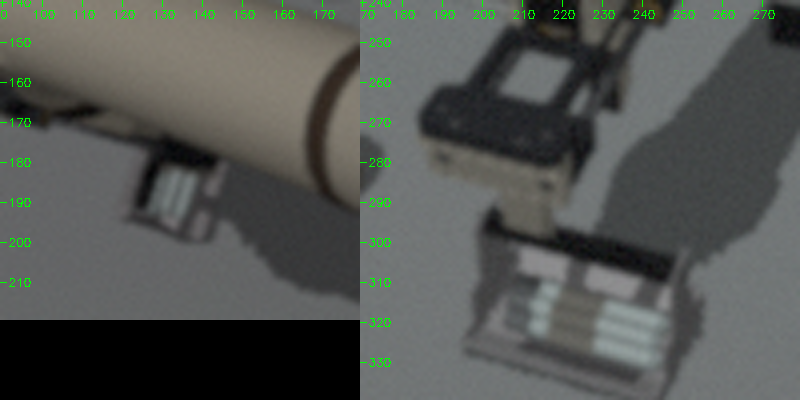

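```bash
python3 - <<'E'
from plan import *
s=arm.sense(); p=s["ee_pos"]; R=s["ee_rot"]
print(proj("side",[p+R[:,1]*46+[0,0,0],p+R[:,1]*46+[0,0,-76]]))
plan([([512.3,340.3,56],down(169.6),5)])
E
```

```text
[[214.05076199 295.97921204]
 [215.82060393 320.09832682]]
start [516.7 338.3 131.3] yaw 168.8 t 4.42 grip 91.7
5 1.5141334155218953 0.20658287090209748
[[0.11, 0.02, 1.51, -0, 0.002, -0.003], [0.1, 0.03, 1.5, -0.001, 0.001, -0.002], [0.1, 0.02, 1.51, 0, 0.002, -0.003], [0.1, 0.02, 1.5, -0, 0.001, -0.003], [0.09, 0.03, 1.51, -0, 0.002, -0.002]]
```

```bash
python3 -m handwheel '[[0.1,0,1.5,0,0.001,-0.002],[0.1,0.02,1.5,0,0.001,-0.002],[0.1,0.02,1.5,0,0.001,-0.002],[0.1,0.02,1.5,0,0.001,-0.002],[0.1,0.02,1.5,0,0.001,-0.002],[0,0,0,0,0,0]]'; python3 - <<'E'
from plan import *
s=arm.sense(); p=s["ee_pos"]; R=s["ee_rot"]
print(proj("side",[p-R[:,2]*19,p-R[:,2]*19+R[:,0]*59,p-R[:,2]*19-R[:,0]*59]))
show("side",tag="3")
b=cv2.imread("pics/side_3.png")[:,:,::-1]
crop("",b,180,260,90,85,8,"pics/q_3.png")
E
```

```text
clock: 5.18
ee_pos: [511.4, 340.2, 50.6]
ee_rot: [[-0.983, 0.182, 0.001], [0.182, 0.983, -0.002], [-0.002, -0.002, -1.0]]
force: [0.5, 0.3, -0.5]
grip_width: 91.9
[[225.83592517 301.23149149]
 [250.0526227  307.73075552]
 [202.52273179 294.97470942]]
```

View pics/q_3.png

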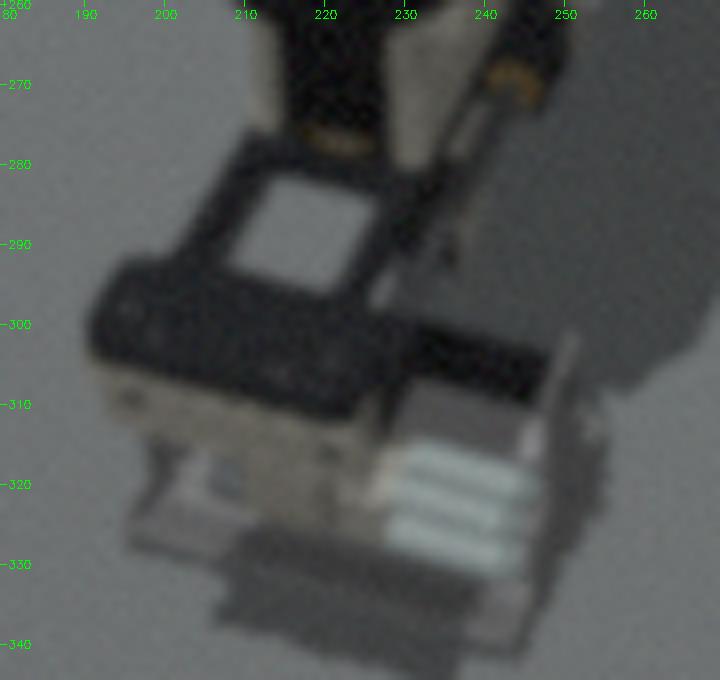

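```bash
python3 -m handwheel '[[-0.2,0,-0.3,0,0,0],[0,0,0,0,0,0]]' && python3 -m handwheel '[[0,0,0,0,0,0],[0,0,0,0,0,0],[0,0,0,0,0,0],[0,0,0,0,0,0],[0,0,0,0,0,0],[0,0,0,0,0,0]]' 1 30; python3 -m handwheel '[[0,0,0,0,0,0],[0,0,0,0,0,0]]' 1 60
```

```text
clock: 5.48
ee_pos: [514.5, 341.0, 55.7]
ee_rot: [[-0.983, 0.182, 0.004], [0.182, 0.983, 0.0], [-0.004, 0.001, -1.0]]
force: [-0.7, 0.1, -0.4]
grip_width: 91.9
clock: 6.22
ee_pos: [515.2, 341.1, 56.8]
ee_rot: [[-0.983, 0.183, 0.005], [0.183, 0.983, 0.001], [-0.005, 0.002, -1.0]]
force: [0.2, -0.2, -0.7]
grip_width: 36.2
clock: 6.48
ee_pos: [515.1, 341.2, 56.7]
ee_rot: [[-0.983, 0.183, 0.005], [0.183, 0.983, 0.001], [-0.005, 0.002, -1.0]]
force: [-0.4, 0.2, 0.4]
grip_width: 16.1
```

```bash
python3 -m handwheel '[[0,0,0.15,0,0,0],[0,0,0,0,0,0],[0,0,0,0,0,0]]'; python3 - <<'E'
from plan import *
s=arm.sense()["ee_pos"]
plan([(s+[0,0,40],down(169.6),4),([560,270,260],down(150),6),([590,40,330],down(85),8)])
E
```

```text
clock: 6.85
ee_pos: [515.4, 342.1, 56.1]
ee_rot: [[-0.983, 0.182, 0.006], [0.182, 0.983, 0.002], [-0.006, 0.003, -1.0]]
force: [-0.7, -0.9, 1.6]
grip_width: 11.3
start [515.4 342.1  56.1] yaw 169.5 t 6.85 grip 11.3
18 3.084606944166469 8.136000690857689
[[-0.01, 0, -1.0, 0.001, 0.001, -0.0], [-0, 0.01, -1.0, 0.001, 0.002, -0.001], [-0, -0, -1.0, 0, 0.001, -0.0], [-0.01, -0, -1.0, 0.001, 0.002, -0.001], [-0.95, -1.05, -2.73, 0, -0, 0.057], [-1.0, -0.99, -2.73, 0, -0, 0.057], [-1.06, -0.94, -2.74, 0, -0, 0.057], [-1.11, -0.87, -2.73, 0, -0, 0.057], [-1.16, -0.81, -2.73, 0, -0, 0.057], [-1.21, -0.74, -2.73, 0, -0, 0.057], [-1.76, -2.3, -0.88, 0, -0, 0.142], [-2.07, -2.03, -0.87, 0, -0, 0.142]]
[[-2.34, -1.72, -0.88, 0, -0, 0.142], [-2.55, -1.37, -0.87, 0, -0, 0.141], [-2.72, -1.0, -0.88, 0, -0, 0.142], [-2.84, -0.6, -0.87, 0, -0, 0.142], [-2.89, -0.19, -0.88, 0, -0, 0.142], [-2.89, 0.22, -0.87, 0, -0, 0.142]]
```

```bash
python3 -m handwheel '[[0,0,-0.4,0,0,0],[0,0,-0.8,0,0.001,0],[0,0,-1,0,0.001,0],[0,0,-1,0,0.001,0],[0,0,-1,0,0.001,0],[0,0,-0.5,0,0,0],[0,0,0,0,0,0]]'; python3 - <<'E'
from plan import *
show("side",tag="4")
b=cv2.imread("pics/side_4.png")[:,:,::-1]
crop("",b,170,250,110,85,7,"pics/q_4.png")
E
```

```text
clock: 7.72
ee_pos: [514.7, 340.9, 105.5]
ee_rot: [[-0.983, 0.183, 0.001], [0.183, 0.983, 0.001], [-0.001, 0.002, -1.0]]
force: [0.3, -1.3, -3.4]
grip_width: 11.7
```

View pics/q_4.png

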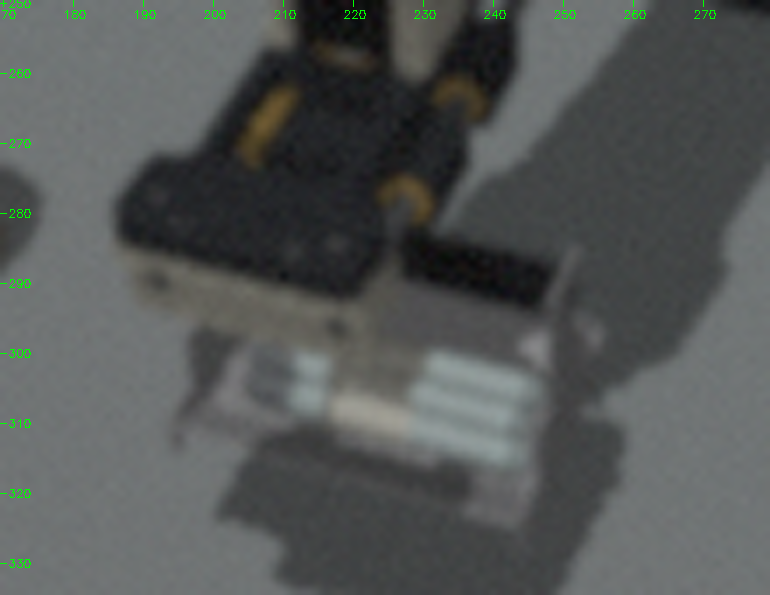

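```bash
python3 - <<'E'
from plan import *
s=arm.sense(); p=s["ee_pos"]; R=s["ee_rot"]
g=p-19*R[:,2]
# tool x = -tray x ; tray local (X,Y,Z rel bar)-> world: g - toolx... 
for dx in (-4,0,4):
  for dz in (0,):
    f=lambda X,Y,Z: g+R[:,0]*(X+dx)+R[:,1]*Y-R[:,2]*(Z+dz)
    print(dx,dz,proj("side",[f(59,6,0),f(61,42,-58),f(-61,42,-58)]).round(1).tolist())
print("obs 247.8,288.8  243.8,324.5  195,312")
E
```

```text
-4 0 [[245.9, 292.1], [241.4, 323.3], [190.6, 309.0]]
0 0 [[247.6, 292.5], [243.1, 323.8], [192.2, 309.4]]
4 0 [[249.4, 292.9], [244.8, 324.3], [193.8, 309.9]]
obs 247.8,288.8  243.8,324.5  195,312
```

```bash
cat > pour.py <<'E'
from plan import *
B=np.array([612.6,-35.4]); BY=-16.95
xb=np.array([np.cos(np.radians(BY)),np.sin(np.radians(BY)),0]); yb=np.array([-xb[1],xb[0],0])
def pose(th,ex,ez):
    """tilt deg, edge x in bin frame, edge height over deck"""
    c,s=np.cos(np.radians(th)),np.sin(np.radians(th))
    yo=42*c-58*s; zo=-42*s-58*c
    bar=np.array([*B,130])+xb*(ex+yo)-yb*1+np.array([0,0,ez-zo])
    return bar+19*(s*xb-np.array([0,0,c])), down(73.05,-th)
E
python3 - <<'E'
from pour import *
print(pose(0,8,80))
plan([([560,270,260],down(150),6),([600,40,300],down(85),8),(*pose(0,8,60),3),(*pose(25,8,60),5)])
E
```

```text
(array([660.13643965, -50.93341254, 249.        ]), Rotation.from_matrix(array([[ 2.91537060e-01,  9.56559534e-01,  1.17144757e-16],
                            [ 9.56559534e-01, -2.91537060e-01, -3.57029928e-17],
                            [ 0.00000000e+00,  1.22464680e-16, -1.00000000e+00]])))
start [514.6 340.8 105.2] yaw 169.5 t 7.78 grip 11.3
22 4.34131316539132 8.136000690857689
[[-0.96, -1.02, -2.58, 0, 0, 0.057], [-1.02, -0.96, -2.58, 0, 0, 0.056], [-1.07, -0.91, -2.58, 0.001, 0, 0.057], [-1.11, -0.84, -2.59, -0, 0, 0.057], [-1.17, -0.78, -2.58, 0, 0, 0.056], [-1.21, -0.71, -2.58, 0, 0, 0.057], [-1.87, -2.24, -0.5, 0, -0, 0.142], [-2.17, -1.95, -0.5, 0, -0, 0.142], [-2.42, -1.63, -0.5, 0, -0, 0.141], [-2.63, -1.27, -0.5, 0, -0, 0.142], [-2.78, -0.88, -0.5, 0, -0, 0.142], [-2.88, -0.49, -0.5, 0, -0, 0.142]]
[[-2.91, -0.07, -0.5, 0, -0, 0.142], [-2.9, 0.35, -0.5, 0, -0, 0.141], [-2.85, 2.26, 2.37, 0, -0, 0.07], [-2.68, 2.45, 2.36, 0, -0, 0.069], [-2.51, 2.63, 2.37, 0, -0, 0.07], [0, -0.41, -0.28, -0.087, -0, -0.0], [0, -0.38, -0.32, -0.087, -0, -0.0], [0, -0.35, -0.35, -0.088, -0, -0.0], [0, -0.32, -0.37, -0.087, -0, -0.0], [0, -0.29, -0.41, -0.087, -0, -0.0]]
```

```bash
python3 -m handwheel '[[-0.5,-0.5,-1.3,0,0,0.03],[-1,-1,-2.6,0,0,0.057],[-1,-1,-2.6,0,0,0.057],[-1.1,-0.9,-2.6,0,0,0.057],[-1.1,-0.9,-2.6,0,0,0.057],[-1.2,-0.8,-2.6,0,0,0.057],[-1.4,-1.2,-1.5,0,0,0.08],[-1.9,-2.2,-0.5,0,0,0.142],[-2.2,-2,-0.5,0,0,0.142],[-2.4,-1.6,-0.5,0,0,0.142],[-2.6,-1.3,-0.5,0,0,0.142],[-2.8,-0.9,-0.5,0,0,0.142]]'; python3 - <<'E'
from pour import *
plan([([605,40,290],down(85),4),(*pose(0,8,70),4),(*pose(25,8,60),5)])
E
```

```text
clock: 9.28
ee_pos: [574.0, 99.0, 298.0]
ee_rot: [[-0.225, 0.974, -0.002], [0.974, 0.225, 0.0], [0.001, -0.002, -1.0]]
force: [-0.1, 0.4, -2.2]
grip_width: 11.5
start [574.  99. 298.] yaw 103.0 t 9.28 grip 11.5
13 2.9573129695722096 5.042028597151244
[[-1.61, 0.42, 0.2, -0.001, -0, 0.078], [-1.58, 0.55, 0.19, -0, -0, 0.079], [-1.52, 0.67, 0.2, -0.001, -0, 0.078], [-1.47, 0.79, 0.2, -0, -0, 0.079], [-2.14, 1.57, 1.27, -0, -0, 0.052], [-2.07, 1.68, 1.28, -0, -0, 0.052], [-1.97, 1.79, 1.27, -0, -0, 0.052], [-1.87, 1.89, 1.28, -0, -0, 0.052], [0, -0.41, -0.08, -0.087, -0, 0.0], [0, -0.4, -0.12, -0.088, -0, 0.0], [0, -0.39, -0.15, -0.087, -0, 0.0], [0, -0.37, -0.19, -0.087, -0, 0.0]]
[[0, -0.36, -0.21, -0.088, -0, 0.0]]
```

```bash
python3 -m handwheel '[[-1.6,0.4,0.2,0,0,0.078],[-1.6,0.5,0.2,0,0,0.078],[-1.5,0.7,0.2,0,0,0.078],[-1.5,0.8,0.2,0,0,0.078],[-2.1,1.6,1.3,0,0,0.052],[-2,1.7,1.3,0,0,0.052],[-2,1.8,1.3,0,0,0.052],[-1.4,1.4,1,0,0,0.04],[-0.5,0.5,0.3,0,0,0.012],[0,0,0,0,0,0],[0,0,0,0,0,0]]'; python3 - <<'E'
from pour import *
plan([(*pose(20,8,50),5)]); show("top","side",tag="5")
a=cv2.imread("pics/top_5.png")[:,:,::-1]; b=cv2.imread("pics/side_5.png")[:,:,::-1]
crop("",a,190,100,110,100,4,"pics/q1.png");crop("",b,165,110,120,120,4,"pics/q2.png")
x=cv2.imread("pics/q1.png");y=cv2.imread("pics/q2.png");x=cv2.resize(x,(400,400));y=cv2.resize(y,(400,400));cv2.imwrite("pics/q_5.png",np.hstack([x,y]))
E
```

```text
clock: 10.65
ee_pos: [658.5, -70.0, 233.3]
ee_rot: [[0.332, 0.943, -0.007], [0.943, -0.332, -0.002], [-0.004, -0.006, -1.0]]
force: [-0.0, 0.6, -2.2]
grip_width: 11.1
start [658.5 -70.  233.3] yaw 70.6 t 10.65 grip 11.1
5 0.5537147279962851 4.102153745309919
[[0.36, -0.41, 0.05, -0.071, 0.002, -0.008], [0.36, -0.41, 0.02, -0.071, 0.003, -0.008], [0.36, -0.41, -0.01, -0.071, 0.002, -0.009], [0.37, -0.41, -0.04, -0.071, 0.002, -0.008], [0.37, -0.4, -0.07, -0.071, 0.003, -0.008]]
```

View pics/q_5.png

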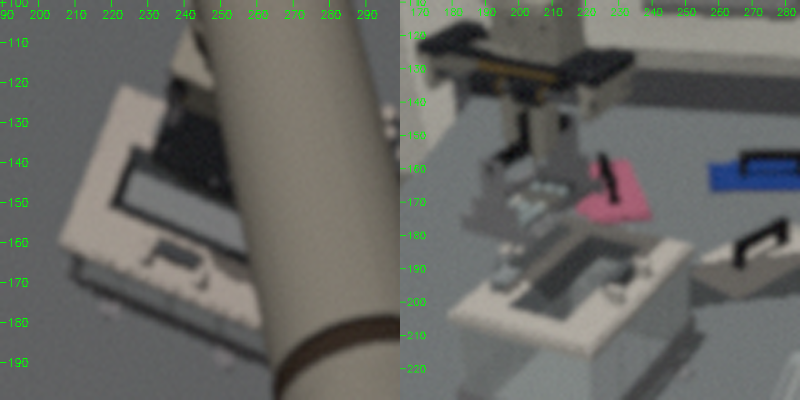

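```bash
python3 -m handwheel '[[0.4,-0.4,0,-0.07,0.002,-0.008],[0.4,-0.4,0,-0.07,0.002,-0.008],[0.4,-0.4,0,-0.07,0.002,-0.008],[0.3,-0.4,0,-0.07,0.002,-0.008],[0.3,-0.4,0,-0.07,0.002,-0.008],[0,0,0,0,0,0],[0,0,0,0,0,0]]'; python3 - <<'E'
from pour import *
plan([(*pose(26,8,24),5)])
s=arm.sense(); print(s["ee_rot"].round(3), s["joint_positions"].round(1))
E
```

```text
clock: 11.62
ee_pos: [644.8, -39.0, 235.3]
ee_rot: [[0.282, 0.899, 0.336], [0.959, -0.264, -0.1], [-0.002, 0.35, -0.937]]
force: [0.1, -0.3, -3.0]
grip_width: 11.3
start [644.8 -39.  235.3] yaw 73.6 t 11.62 grip 11.3
5 0.5814636704042653 1.1516309154432876
[[-0.14, -0.26, 0.5, -0.019, -0.001, 0.002], [-0.13, -0.26, 0.49, -0.019, -0, 0.002], [-0.14, -0.28, 0.49, -0.019, -0.001, 0.002], [-0.14, -0.28, 0.49, -0.02, -0, 0.002], [-0.13, -0.29, 0.47, -0.019, -0.001, 0.002]]
[[ 0.282  0.899  0.336]
 [ 0.959 -0.264 -0.1  ]
 [-0.002  0.35  -0.937]] [ 35.   20.4 -45.6 107.5  33.6  43.1 -44.6]
```

```bash
python3 -m handwheel '[[-0.1,-0.3,0.5,-0.02,0,0],[-0.1,-0.3,0.5,-0.02,0,0],[-0.1,-0.3,0.5,-0.02,0,0],[-0.1,-0.3,0.4,-0.02,0,0],[-0.1,-0.2,0.3,-0.01,0,0],[0,0,0,0,0,0],[0,0,0,0,0,0]]'; python3 - <<'E'
from pour import *
plan([(*pose(28,8,22),2),(*pose(40,8,20),6),(*pose(52,8,20),6)])
show("side",tag="6")
b=cv2.imread("pics/side_6.png")[:,:,::-1]; crop("",b,165,120,110,100,6,"pics/q_6.png")
E
```

```text
clock: 12.5
ee_pos: [639.4, -43.9, 206.3]
ee_rot: [[0.285, 0.863, 0.417], [0.959, -0.257, -0.123], [0.001, 0.435, -0.901]]
force: [0.0, -0.4, -2.3]
grip_width: 11.7
start [639.4 -43.9 206.3] yaw 73.5 t 12.5 grip 11.7
14 0.20518284528683192 2.0053522829578814
[[-0.03, -0.07, -0.02, -0.02, -0.002, 0.003], [-0.04, -0.06, -0.03, -0.019, -0.002, 0.003], [0, -0.17, -0.1, -0.035, 0, 0.0], [0, -0.16, -0.11, -0.035, 0, 0.0], [0, -0.16, -0.11, -0.035, 0, 0.0], [0, -0.15, -0.12, -0.035, 0, 0.0], [0, -0.15, -0.12, -0.035, 0, 0.0], [0, -0.15, -0.13, -0.035, 0, 0.0], [0, -0.15, -0.13, -0.035, 0, 0.0], [0, -0.15, -0.14, -0.035, 0, 0.0], [0, -0.14, -0.14, -0.034, 0, 0.0], [0, -0.13, -0.15, -0.035, 0, 0.0]]
[[0, -0.13, -0.15, -0.035, 0, 0.0], [0, -0.13, -0.15, -0.035, 0, 0.0]]
```

View pics/q_6.png

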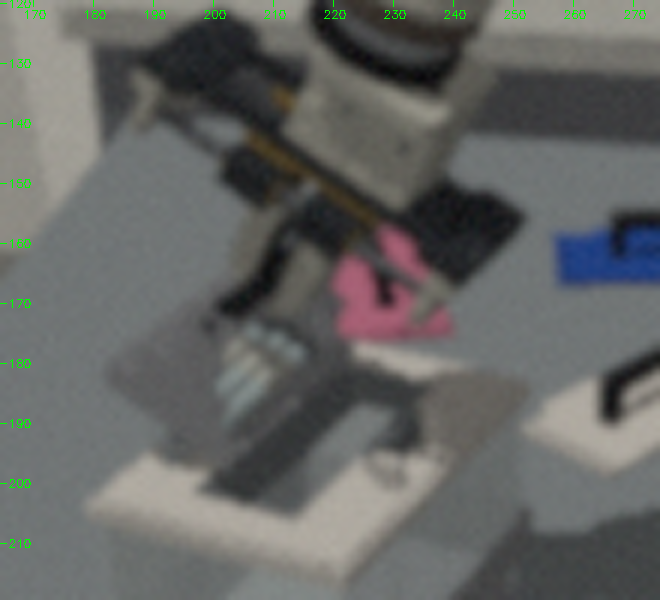

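```bash
python3 -m handwheel '[[0,-0.1,-0.05,-0.025,-0.001,0.002],[0,-0.15,-0.1,-0.035,0,0],[0,-0.15,-0.1,-0.035,0,0],[0,-0.15,-0.1,-0.035,0,0],[0,-0.15,-0.1,-0.035,0,0],[0,-0.15,-0.1,-0.035,0,0],[0,-0.15,-0.1,-0.035,0,0],[0,0,0,0,0,0],[0,0,0,0,0,0]]'; python3 - <<'E'
from pour import *
plan([(*pose(40,8,20),3),(*pose(52,8,20),6)])
show("side","top",tag="7")
b=cv2.imread("pics/side_7.png")[:,:,::-1]; crop("",b,165,120,110,130,5,"pics/q_7.png")
E
```

```text
clock: 13.68
ee_pos: [632.5, -38.6, 210.8]
ee_rot: [[0.285, 0.734, 0.617], [0.958, -0.223, -0.178], [0.007, 0.642, -0.767]]
force: [1.3, -0.1, -2.0]
grip_width: 11.6
start [632.5 -38.6 210.8] yaw 73.4 t 13.68 grip 11.6
9 0.2471841418861655 2.0061706271188395
[[-0.13, -0.21, -0.01, -0, -0.003, 0.0], [-0.12, -0.21, -0, -0.001, -0.003, 0.0], [-0.13, -0.2, -0.01, -0, -0.004, 0.0], [0, -0.15, -0.13, -0.035, 0, 0.0], [0, -0.15, -0.14, -0.035, 0, 0.0], [0, -0.14, -0.14, -0.035, 0, 0.0], [0, -0.14, -0.14, -0.035, 0, 0.0], [0, -0.13, -0.15, -0.035, 0, 0.0], [0, -0.12, -0.16, -0.035, 0, 0.001]]
```

View pics/q_7.png

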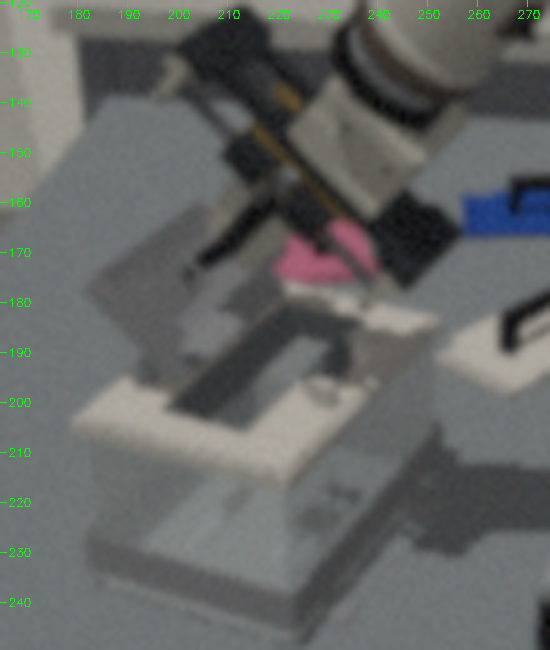

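```bash
python3 -m handwheel '[[-0.1,-0.2,0,0,-0.003,0],[-0.1,-0.2,0,0,-0.003,0],[-0.1,-0.2,0,0,-0.003,0],[0,-0.15,-0.13,-0.035,0,0],[0,-0.15,-0.13,-0.035,0,0],[0,-0.15,-0.13,-0.035,0,0],[0,-0.15,-0.13,-0.035,0,0],[0,-0.15,-0.13,-0.035,0,0],[0,-0.15,-0.13,-0.035,0,0],[0,0,0,0,0,0],[0,0,0,0,0,0]]'; python3 - <<'E'
from pour import *
plan([(*pose(45,20,60),3),(*pose(0,60,90),7)])
show("side","top",tag="8")
b=cv2.imread("pics/side_8.png")[:,:,::-1]; crop("",b,165,120,110,130,5,"pics/q_8.png")
E
```

```text
clock: 15.15
ee_pos: [615.4, -36.0, 205.2]
ee_rot: [[0.291, 0.586, 0.756], [0.957, -0.182, -0.227], [0.004, 0.789, -0.614]]
force: [-0.2, -0.0, -2.3]
grip_width: 11.4
start [615.4 -36.  205.2] yaw 73.1 t 15.15 grip 11.4
10 1.5483539646992868 6.474423084978302
[[-0.04, 1.5, -0.35, 0.042, -0.001, -0.001], [-0.03, 1.49, -0.42, 0.041, -0.001, -0.001], [-0.04, 1.46, -0.48, 0.042, -0.001, -0.001], [-0, 0.93, 0.69, 0.112, -0, 0.0], [-0, 0.99, 0.58, 0.112, -0, 0.0], [-0, 1.06, 0.46, 0.112, -0, 0.0], [-0, 1.1, 0.35, 0.113, -0, 0.0], [-0.01, 1.13, 0.21, 0.112, -0, 0.0], [0, 1.15, 0.09, 0.112, -0, 0.0], [0, 1.16, -0.04, 0.112, -0, 0.0]]
```

View pics/q_8.png

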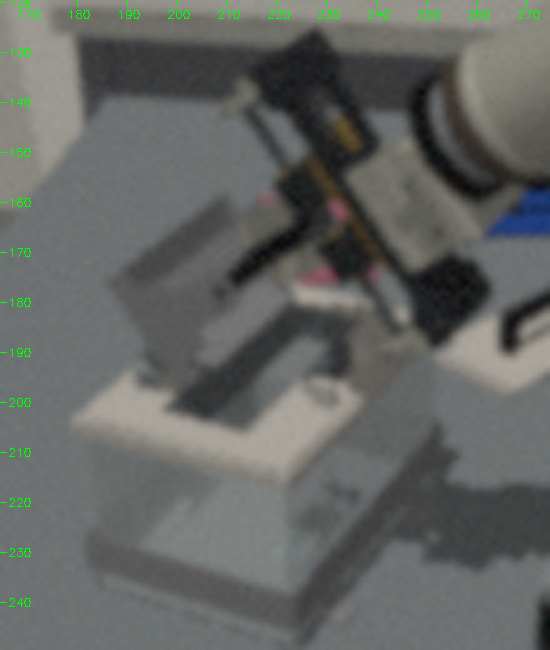

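```bash
python3 -m handwheel '[[0,1.5,-0.4,0.042,0,0],[0,1.5,-0.5,0.042,0,0],[0,1.5,-0.6,0.042,0,0],[0,1,0.4,0.112,0,0],[0,1,0.4,0.112,0,0],[0,1,0.2,0.112,0,0],[0,1,0.1,0.112,0,0],[0,1,0,0.112,0,0],[0,1,0,0.112,0,0],[0,1,-0.2,0.112,0,0]]'; python3 - <<'E'
from pour import *
s=arm.sense(); print(s["ee_rot"].round(3))
plan([([600,60,280],down(85),5),([520,265,200],down(120),7),([520,270,75],down(130),6)])
show("side","top",tag="9")
b=cv2.imread("pics/top_9.png")[:,:,::-1]; crop("",b,190,110,110,90,7,"pics/q_9.png")
b=cv2.imread("pics/side_9.png")[:,:,::-1]; crop("",b,165,120,110,130,5,"pics/q_9s.png")
E
```

```text
clock: 16.5
ee_pos: [682.3, -71.2, 276.8]
ee_rot: [[0.313, 0.944, 0.103], [0.949, -0.309, -0.057], [-0.022, 0.115, -0.993]]
force: [1.3, -0.8, -3.7]
grip_width: 11.5
[[ 0.313  0.944  0.103]
 [ 0.949 -0.309 -0.057]
 [-0.022  0.115 -0.993]]
start [682.3 -71.2 276.8] yaw 71.8 t 16.5 grip 11.5
18 3.3506715744757796 5.042028597151244
[[1.97, -2.36, -0.38, 0.022, 0.007, -0.046], [2.09, -2.27, -0.32, 0.023, 0.007, -0.046], [2.18, -2.18, -0.25, 0.022, 0.007, -0.046], [2.29, -2.08, -0.19, 0.023, 0.007, -0.046], [2.38, -1.98, -0.12, 0.022, 0.007, -0.046], [2.82, -1.39, 1.14, 0, 0, -0.087], [2.93, -1.15, 1.14, 0, 0, -0.087], [3.01, -0.88, 1.15, 0, 0, -0.088], [3.09, -0.61, 1.14, 0, 0, -0.087], [3.12, -0.35, 1.14, 0, 0, -0.087], [3.15, -0.07, 1.14, 0, 0, -0.087], [3.13, 0.2, 1.15, 0, 0, -0.088]]
[[0.07, 0.04, 2.08, 0, 0, -0.029], [0.08, 0.04, 2.09, 0, 0, -0.029], [0.07, 0.05, 2.08, 0, 0, -0.029], [0.06, 0.05, 2.08, 0, 0, -0.029], [0.07, 0.05, 2.08, 0, 0, -0.029], [0.07, 0.05, 2.09, 0, 0, -0.029]]
```

View pics/q_9.png

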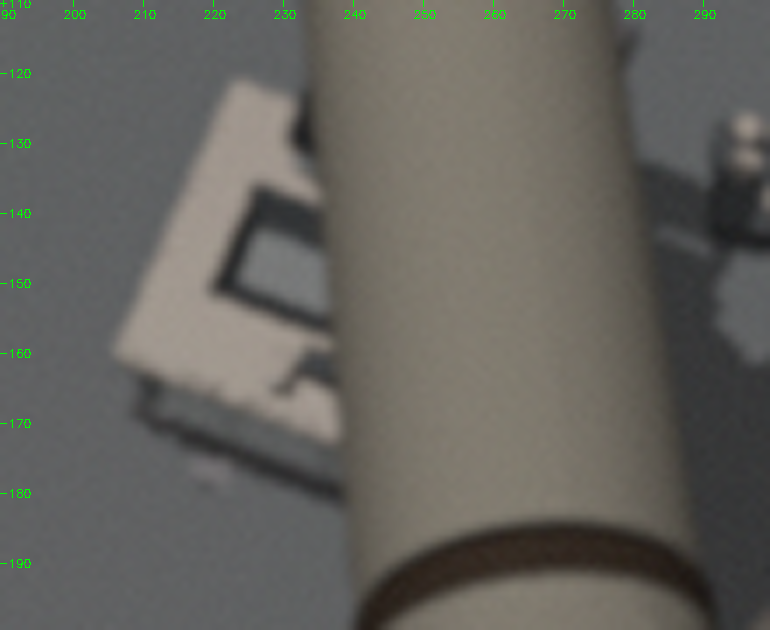

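View pics/q_9s.png

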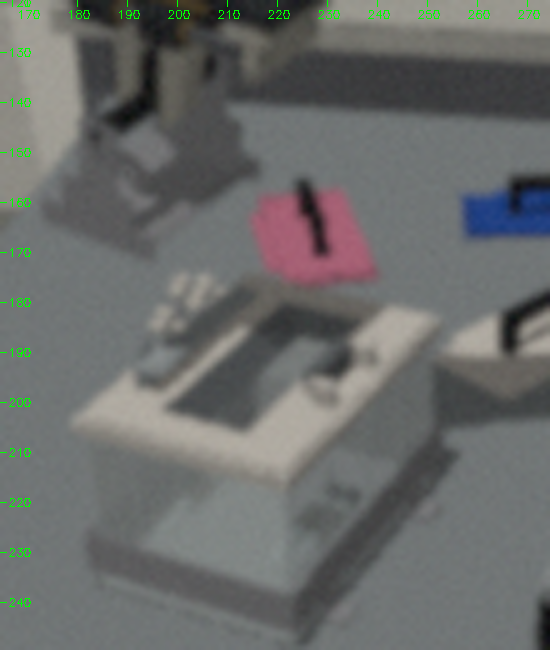

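The tray is empty, and dark stopper blobs show through the bin wall at (227,223) and (234,217). Next I stand the tray down.

```bash
python3 -m handwheel '[[1.5,-2,-0.4,0.022,0.007,-0.046],[2,-2.3,-0.4,0.022,0.007,-0.046],[2.2,-2.2,-0.3,0.022,0.007,-0.046],[2.3,-2.1,-0.2,0.022,0.007,-0.046],[2.4,-2,-0.1,0.022,0.007,-0.046],[2.8,-1.4,1.1,0,0,-0.087],[2.9,-1.2,1.1,0,0,-0.087],[3,-0.9,1.1,0,0,-0.087],[3.1,-0.6,1.1,0,0,-0.087],[3.1,-0.4,1.1,0,0,-0.087],[3.2,-0.1,1.1,0,0,-0.087],[2,0.1,0.7,0,0,-0.06]]'; python3 - <<'E'
from pour import *
plan([([520,275,120],down(130),5),([520,275,64],down(130),5)])
E
```

```text
clock: 18.1
ee_pos: [502.0, 267.8, 201.8]
ee_rot: [[-0.528, 0.85, -0.001], [0.85, 0.528, 0.001], [0.001, -0.0, -1.0]]
force: [1.1, -0.2, -2.9]
grip_width: 11.6
start [502.  267.8 201.8] yaw 121.8 t 18.1 grip 11.6
10 1.6870388258721256 1.6615776058793874
[[-0.07, 0.38, 1.64, -0, -0, -0.028], [-0.08, 0.38, 1.63, -0, -0, -0.029], [-0.09, 0.38, 1.64, -0, -0.001, -0.028], [-0.1, 0.37, 1.63, -0, 0, -0.029], [-0.11, 0.38, 1.64, -0, -0, -0.028], [0, -0, 1.12, -0, -0, -0.0], [0, -0, 1.12, -0, -0, -0.0], [0, -0, 1.12, -0, -0, -0.0], [0, -0, 1.12, -0, -0, -0.0], [0, -0, 1.12, -0, -0, -0.0]]
```

```bash
python3 -m handwheel '[[0,0.4,1.6,0,0,-0.02],[0,0.4,1.6,0,0,-0.02],[0,0.4,1.6,0,0,-0.02],[0,0.4,1.6,0,0,-0.02],[0,0.4,1.6,0,0,-0.02],[0,0,1.1,0,0,0],[0,0,1.1,0,0,0],[0,0,1.1,0,0,0],[0,0,1,0,0,0],[0,0,0.5,0,0,0],[0,0,0,0,0,0]]'; python3 - <<'E'
from pour import *
print(arm.sense()["ee_pos"],arm.sense()["ee_rot"].round(3))
show("side","top",tag="10")
b=cv2.imread("pics/side_10.png")[:,:,::-1]; crop("",b,180,220,110,120,5,"pics/q_10.png")
E
```

```text
clock: 19.48
ee_pos: [521.1, 276.7, 63.0]
ee_rot: [[-0.612, 0.791, -0.002], [0.791, 0.612, -0.002], [-0.0, -0.003, -1.0]]
force: [0.3, 0.1, -3.3]
grip_width: 11.4
[521.11078314 276.69996934  62.9556396 ] [[-0.612  0.791 -0.002]
 [ 0.791  0.612 -0.002]
 [-0.    -0.003 -1.   ]]
```

View pics/q_10.png

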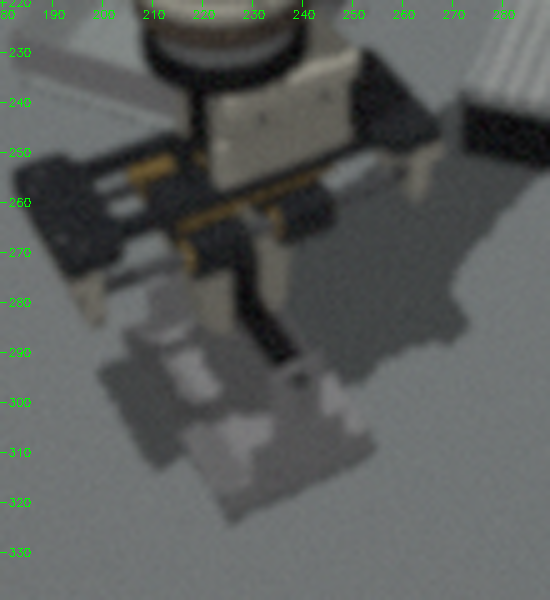

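```bash
python3 -m handwheel '[[0,0,0.3,0,0,0],[0,0,0.2,0,0,0],[0,0,0.1,0,0,0],[0,0,0,0,0,0]]';python3 -m handwheel '[[0,0,0.1,0,0,0],[0,0,0,0,0,0]]'
```

```text
clock: 20.08
ee_pos: [522.2, 277.2, 58.1]
ee_rot: [[-0.612, 0.791, 0.001], [0.791, 0.612, -0.001], [-0.001, -0.0, -1.0]]
force: [0.0, 0.1, -4.2]
grip_width: 11.5
clock: 20.32
ee_pos: [522.2, 277.2, 57.1]
ee_rot: [[-0.612, 0.791, 0.001], [0.791, 0.612, -0.001], [-0.001, -0.0, -1.0]]
force: [0.1, -0.1, -2.9]
grip_width: 11.3
```

```bash
python3 -m handwheel '[[0,0,0.15,0,0,0],[0,0,0,0,0,0]]';python3 -m handwheel '[[0,0,0.15,0,0,0],[0,0,0,0,0,0]]'
```

```text
clock: 20.58
ee_pos: [522.5, 277.6, 56.1]
ee_rot: [[-0.612, 0.791, 0.002], [0.791, 0.612, -0.001], [-0.001, 0.001, -1.0]]
force: [-0.2, 0.0, -1.5]
grip_width: 11.7
clock: 20.82
ee_pos: [522.7, 277.7, 56.2]
ee_rot: [[-0.612, 0.791, 0.002], [0.791, 0.612, -0.002], [-0.003, 0.001, -1.0]]
force: [-0.4, -0.3, -1.8]
grip_width: 11.5
```

```bash
python3 -m handwheel '[[0,0,0.1,0,0,0],[0,0,0,0,0,0],[0,0,0,0,0,0],[0,0,0,0,0,0]]' 0.6; python3 - <<'E'
from pour import *
p=arm.sense()["ee_pos"]
plan([(p+[0,0,160],down(127),5),([560,120,300],down(80),6),([500,-180,260],down(54),8)])
E
```

```text
clock: 21.32
ee_pos: [523.4, 278.3, 55.3]
ee_rot: [[-0.612, 0.791, 0.004], [0.791, 0.612, -0.0], [-0.002, 0.003, -1.0]]
force: [0.4, 0.4, 0.0]
grip_width: 36.5
start [523.4 278.3  55.3] yaw 127.7 t 21.32 grip 36.5
19 3.864686274460063 7.849521793292279
[[-0.01, 0.01, -3.2, 0.001, 0, 0.003], [-0.01, 0.01, -3.2, 0, 0.001, 0.002], [0, 0, -3.2, 0.001, 0, 0.003], [-0, 0, -3.2, 0, 0.001, 0.002], [-0.01, 0.01, -3.2, 0.001, 0, 0.003], [-2.47, -1.1, -1.41, 0, 0, 0.137], [-2.61, -0.75, -1.41, 0, 0, 0.136], [-2.68, -0.4, -1.41, 0, 0, 0.137], [-2.7, -0.02, -1.41, 0, 0, 0.137], [-2.69, 0.34, -1.41, 0, 0, 0.136], [-2.61, 0.71, -1.41, 0, 0, 0.137], [-3.82, -0.09, 0.5, 0, 0, 0.057]]
[[-3.83, 0.13, 0.5, 0, 0, 0.056], [-3.8, 0.34, 0.5, 0, 0, 0.057], [-3.79, 0.56, 0.5, 0, 0, 0.057], [-3.74, 0.78, 0.51, 0, 0, 0.057], [-3.7, 0.99, 0.5, 0, 0, 0.056], [-3.63, 1.19, 0.5, 0, 0, 0.057], [-3.56, 1.39, 0.5, 0, 0, 0.057]]
```

```bash
python3 -m handwheel '[[0,0,-1,0,0,0],[0,0,-3,0,0,0],[0,0,-3.2,0,0,0],[0,0,-3.2,0,0,0],[0,0,-3.2,0,0,0],[-2.5,-1.1,-1.5,0,0,0.137],[-2.6,-0.7,-1.5,0,0,0.137],[-2.7,-0.4,-1.5,0,0,0.137],[-2.7,0,-1.5,0,0,0.137],[-2.7,0.3,-1.5,0,0,0.137],[-2.6,0.7,-1.4,0,0,0.137],[-3.8,-0.1,0.5,0,0,0.057]]'; python3 -m handwheel '[[-3.8,0.1,0.5,0,0,0.057],[-3.8,0.3,0.5,0,0,0.057],[-3.8,0.5,0.5,0,0,0.057],[-3.8,0.8,0.5,0,0,0.057],[-3.7,1,0.5,0,0,0.057],[-3.6,1.2,0.5,0,0,0.057],[-3.6,1.4,0.5,0,0,0.057],[-2,0.8,0.3,0,0,0]]'; python3 - <<'E'
from pour import *
plan([([459.6,-315.3,130],down(54.3),7)])
show("side","top",tag="11")
b=cv2.imread("pics/top_11.png")[:,:,::-1]; crop("",b,90,100,260,150,3,"pics/q_11.png")
b=cv2.imread("pics/side_11.png")[:,:,::-1]; crop("",b,165,160,110,170,4,"pics/q_11s.png")
E
```

```text
clock: 22.82
ee_pos: [552.7, 84.1, 291.3]
ee_rot: [[0.235, 0.972, 0.012], [0.972, -0.235, 0.005], [0.007, 0.01, -1.0]]
force: [0.3, 0.9, 0.0]
grip_width: 37.0
clock: 23.82
ee_pos: [488.7, -206.3, 256.6]
ee_rot: [[0.603, 0.798, 0.02], [0.798, -0.603, 0.002], [0.014, 0.014, -1.0]]
force: [-0.2, 0.0, 0.3]
grip_width: 36.5
start [ 488.7 -206.3  256.6] yaw 52.9 t 23.82 grip 36.5
7 2.427467816470488 0.28069084844412345
[[-1.52, 0.58, 1.8, 0.002, -0.002, -0.003], [-1.51, 0.58, 1.8, 0.002, -0.002, -0.004], [-1.52, 0.58, 1.8, 0.002, -0.002, -0.003], [-1.51, 0.58, 1.8, 0.002, -0.002, -0.004], [-1.51, 0.57, 1.8, 0.002, -0.002, -0.003], [-1.51, 0.58, 1.81, 0.002, -0.002, -0.004], [-1.51, 0.57, 1.81, 0.003, -0.002, -0.003]]
```

View pics/q_11.png

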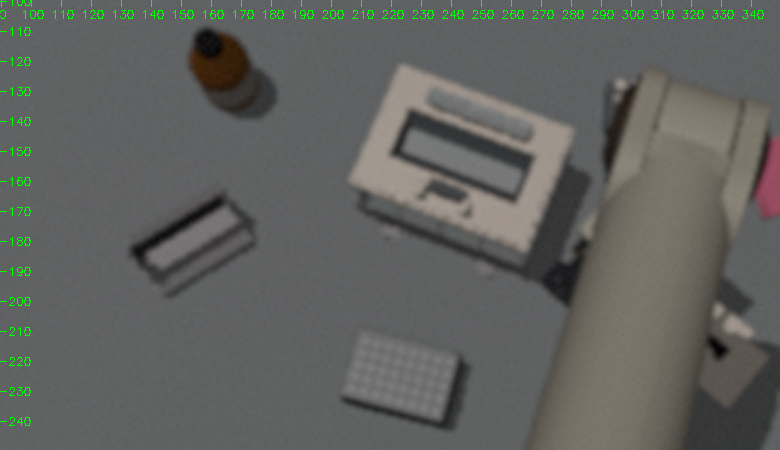

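View pics/q_11s.png

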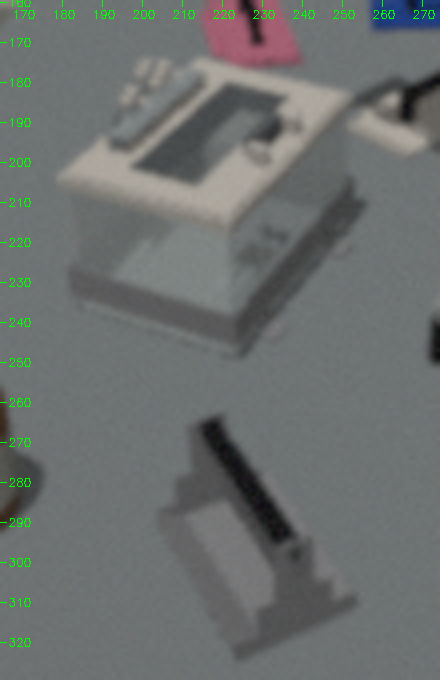

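The tray is standing empty: (165,180) in the top view, (230,290) in the side view. There are no tubes on the deck or the bench. I go to the white cover next, at (320,212) in the first top crop. It is the only white one; pink, blue and red are excluded.

```bash
python3 -m handwheel '[[-1.5,0.6,1.8,0.002,-0.002,-0.003],[-1.5,0.6,1.8,0.002,-0.002,-0.003],[-1.5,0.6,1.8,0.002,-0.002,-0.003],[-1.5,0.6,1.8,0.002,-0.002,-0.003],[-1.5,0.6,1.8,0.002,-0.002,-0.003],[-1.5,0.6,1.8,0.002,-0.002,-0.003],[-1.5,0.5,1.8,0.002,-0.002,-0.003],[0,0,0,0,0,0]]'; python3 - <<'E'
from pour import *
plan([([459.6,-315.3,60],down(54.3),4)])
E
```

```text
clock: 24.92
ee_pos: [458.2, -319.7, 119.6]
ee_rot: [[0.583, 0.812, -0.003], [0.812, -0.583, 0.002], [-0.0, -0.004, -1.0]]
force: [0.4, 0.3, -0.3]
grip_width: 36.9
start [ 458.2 -319.7  119.6] yaw 54.3 t 24.93 grip 36.9
4 1.4945902448497381 0.057295779513082325
[[0.11, -0.03, 1.49, -0.001, 0, 0.0], [0.11, -0.03, 1.49, -0.001, 0, 0.0], [0.11, -0.03, 1.49, -0.001, 0, 0.0], [0.11, -0.04, 1.49, -0.001, 0, 0.0]]
```

```bash
python3 -m handwheel '[[0.1,0,1.5,0,0,0],[0.1,0,1.5,0,0,0],[0.1,0,1.5,0,0,0],[0.1,-0.1,1,0,0,0],[0,0,0,0,0,0]]'; python3 - <<'E'
from pour import *
plan([([459.6,-315.3,16],down(54.3),4)])
show("side",tag="12")
b=cv2.imread("pics/side_12.png")[:,:,::-1]; crop("",b,230,140,90,80,8,"pics/q_12.png")
s=arm.sense(); print(proj("side",[s["ee_pos"], [459.6,-315.3,40]]))
E
```

```text
clock: 25.55
ee_pos: [461.5, -313.3, 61.6]
ee_rot: [[0.581, 0.814, -0.001], [0.814, -0.581, 0.002], [0.001, -0.003, -1.0]]
force: [0.1, -0.9, -0.2]
grip_width: 36.6
start [ 461.5 -313.3   61.6] yaw 54.5 t 25.55 grip 36.6
4 1.1421908772179892 0.08102846845413955
[[-0.07, -0.01, 1.14, -0.001, -0, 0.001], [-0.07, -0, 1.14, -0, -0.001, 0.001], [-0.07, -0.01, 1.14, -0.001, 0, 0.001], [-0.07, -0.01, 1.14, -0.001, -0, 0.001]]
[[272.62550044 173.6409048 ]
 [273.0533705  178.4375146 ]]
```

View pics/q_12.png

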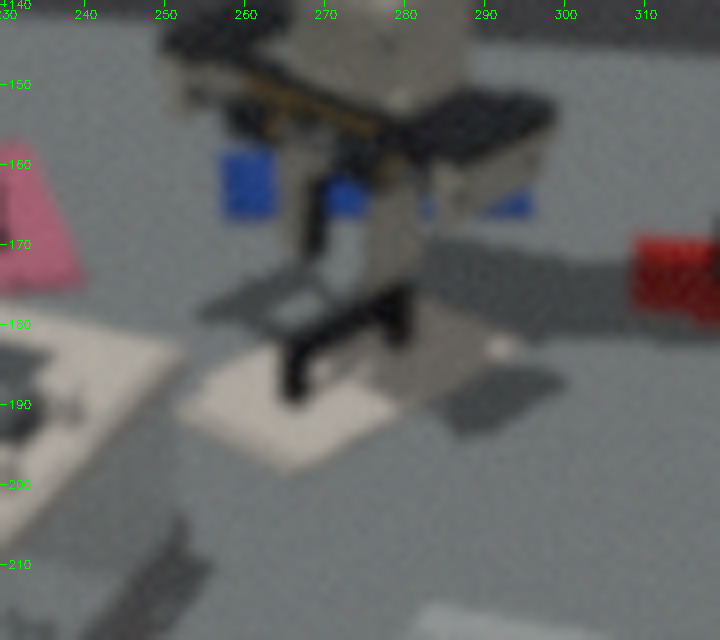

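The crop shows the fingers straddling the black bar of the white cover (bar about (265,187) to (280,178)). I go down and grip.

```bash
python3 -m handwheel '[[0,0,1.2,0,0,0],[-0.1,0,1.2,0,0,0],[-0.1,0,1.1,0,0,0],[0,0,0.6,0,0,0],[0,0,0,0,0,0]]'; python3 -m handwheel '[[0,0,0,0,0,0],[0,0,0,0,0,0],[0,0,0,0,0,0],[0,0,0,0,0,0]]' 1 30;  python3 -m handwheel '[[0,0,0,0,0,0],[0,0,0,0,0,0]]' 1 50
```

```text
clock: 26.22
ee_pos: [461.0, -315.9, 18.8]
ee_rot: [[0.581, 0.814, 0.0], [0.814, -0.581, 0.001], [0.001, -0.0, -1.0]]
force: [0.0, 0.0, -0.5]
grip_width: 36.6
clock: 26.72
ee_pos: [461.3, -316.1, 19.5]
ee_rot: [[0.581, 0.814, 0.001], [0.814, -0.581, 0.0], [0.001, 0.001, -1.0]]
force: [-0.2, 0.0, -1.1]
grip_width: 11.8
clock: 26.98
ee_pos: [461.2, -316.0, 19.4]
ee_rot: [[0.581, 0.814, 0.001], [0.814, -0.581, 0.0], [0.001, 0.0, -1.0]]
force: [-0.9, -0.4, -1.6]
grip_width: 11.5
```

```bash
python3 -m handwheel '[[0,0,0,0,0,0],[0,0,0.3,0,0,0],[0,0,0.3,0,0,0],[0,0,0,0,0,0]]' 0.8; python3 -m handwheel '[[0,0,0,0,0,0],[0,0,0,0,0,0],[0,0,0,0,0,0]]' 1 60; python3 - <<'E'
from pour import *
s=arm.sense(); print(s["ee_pos"],s["ee_rot"].round(3))
show("side","top",tag="13")
b=cv2.imread("pics/side_13.png")[:,:,::-1]; crop("",b,230,140,90,80,8,"pics/q_13.png")
E
```

```text
clock: 27.48
ee_pos: [461.7, -316.4, 13.4]
ee_rot: [[0.581, 0.814, 0.002], [0.814, -0.581, -0.0], [0.001, 0.001, -1.0]]
force: [-0.7, -0.4, -0.1]
grip_width: 18.4
clock: 27.85
ee_pos: [461.7, -316.3, 13.3]
ee_rot: [[0.581, 0.814, 0.002], [0.814, -0.581, -0.0], [0.001, 0.001, -1.0]]
force: [0.3, 0.4, 0.7]
grip_width: 11.1
[ 461.67694581 -316.28524446   13.28494   ] [[ 0.581  0.814  0.002]
 [ 0.814 -0.581 -0.   ]
 [ 0.001  0.001 -1.   ]]
```

View pics/q_13.png

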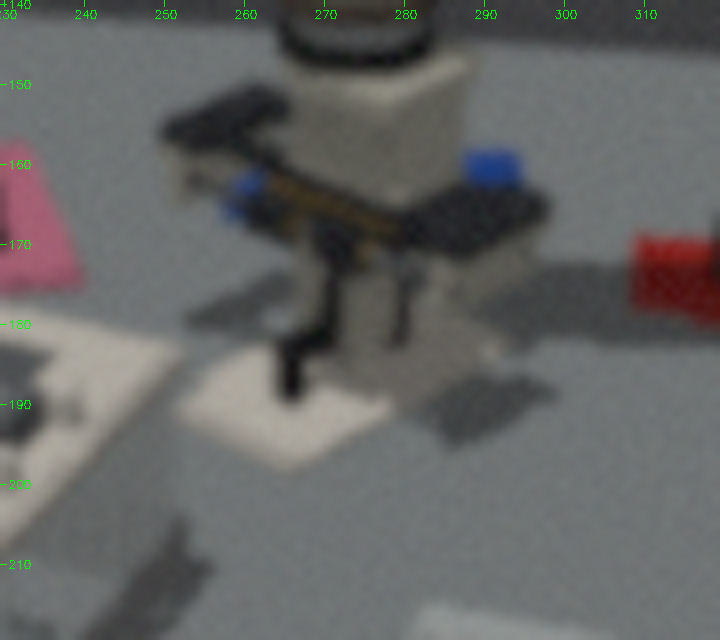

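```bash
python3 - <<'E'
from pour import *
def mask_pts(n,f,box,z,dark=False):
    im=cv2.imread(f); g=cv2.cvtColor(im,cv2.COLOR_BGR2GRAY); x0,y0,x1,y1=box
    k=6; c=cv2.resize(g[y0:y1,x0:x1],None,fx=k,fy=k,interpolation=cv2.INTER_CUBIC)
    th,_=cv2.threshold(c,0,255,cv2.THRESH_OTSU); 
    return c,th,k
for n,f,box in (("top","pics/top0.png",(198,112,290,192)),("top","pics/top_11.png",(198,112,290,192)),("side","pics/side_11.png",(170,168,262,222))):
    c,th,k=mask_pts(n,f,box,130); th=120 if n=="top" else 140
    print(n,th,c.min(),c.max())
    m=(c>th).astype(np.uint8)*255
    m=cv2.morphologyEx(m,cv2.MORPH_OPEN,np.ones((9,9)))
    cs,h=cv2.findContours(m,cv2.RETR_CCOMP,cv2.CHAIN_APPROX_NONE)
    i=max(range(len(cs)),key=lambda i:cv2.contourArea(cs[i])); 
    def toW(ct,z): return np.array([onz(n,((q[0]+.5)/k-.5+box[0],(q[1]+.5)/k-.5+box[1]),z)[:2] for q in ct[:,0]],np.float32)
    r=cv2.minAreaRect(toW(cs[i],130)); print("deck",[np.round(x,1) for x in r])
    for j in range(len(cs)):
        if h[0][j][3]==i and cv2.contourArea(cs[j])>3000:
            r=cv2.minAreaRect(toW(cs[j],130)); print("hole",[np.round(x,1) for x in r])
E
```

```text
top 120 38 155
deck [array([612.3, -35.4]), array([209.3, 149.4]), np.float64(72.8)]
hole [array([596.9, -30.9]), array([153.4,  95.3]), np.float64(72.9)]
hole [array([658.6, -51.7]), array([123.9,  23.5]), np.float64(73.2)]
top 120 24 157
deck [array([612.3, -35.4]), array([209.8, 149.5]), np.float64(72.8)]
hole [array([596.9, -30.8]), array([153.1,  95.4]), np.float64(72.9)]
hole [array([658.1, -51.6]), array([124. ,  22.5]), np.float64(72.9)]
side 140 36 171
deck [array([613.3, -33.1]), array([211.7, 147.7]), np.float64(72.6)]
```

```bash
cat > cov.py <<'E'
import pour
from pour import *
BB=np.array([612.6,-34.8]); by=-17.2
xc=np.array([np.cos(np.radians(by)),np.sin(np.radians(by)),0]); yc=np.array([-xc[1],xc[0],0]); H=13.3
def cpose(th,tx,tz,dy=0,z0=130):
    """tilt (rear up), tip x in bin frame, tip height over deck"""
    c,s=np.cos(np.radians(th)),np.sin(np.radians(th))
    # TCP rel tip, local (-48,H)
    X=-48*c+H*s; Z=48*s+H*c
    return np.array([*BB,z0])+xc*(tx+X)+yc*dy+np.array([0,0,tz+Z]), down(90+by,th)
def cur():
    s=arm.sense(); p=s["ee_pos"]; R=s["ee_rot"]
    tip=p+R[:,1]*48+R[:,2]*H; d=tip-np.array([*BB,130])
    th=np.degrees(np.arcsin(-R[2,1])); yaw=np.degrees(np.arctan2(R[1,0],R[0,0]))-90-by
    print("t %.2f tip x %.1f y %.1f z %.1f tilt %.1f yawerr %.2f roll %.2f F %s Fb x%.1f y%.1f M %s w %.1f"%(s["clock"],d@xc,d@yc,d[2],th,yaw,np.degrees(np.arcsin(R[2,0])),s["force"].round(1),s["force"]@xc,s["force"]@yc,s["wrist_torque"].round(2),s["grip_width"]))
E
python3 - <<'E'
from cov import *
cur(); p=arm.sense()["ee_pos"]
plan([(p+[0,0,60],down(54.3),4),([500,-230,240],down(60),6),(*cpose(0,20,70),6),(*cpose(15,20,40),4)])
E
```

```text
t 27.95 tip x -15.3 y -328.6 z -129.9 tilt -0.1 yawerr -18.32 roll 0.05 F [ 0.3  0.4 -0.5] Fb x0.1 y0.5 M [ 0.01 -0.04  0.01] w 11.5
start [ 461.7 -316.3   13.3] yaw 54.5 t 27.95 grip 11.5
20 3.7113070473891 3.7815214478634336
[[0, 0, -1.5, 0, -0, 0.001], [0, 0, -1.5, 0.001, -0, 0.001], [0, 0, -1.5, -0, -0.001, 0.0], [0, 0, -1.5, 0, 0, 0.001], [1.54, -0.32, -2.78, 0, 0, -0.017], [1.55, -0.29, -2.78, 0, 0, -0.016], [1.55, -0.27, -2.78, 0, 0, -0.017], [1.55, -0.24, -2.77, 0, 0, -0.016], [1.56, -0.22, -2.78, 0, 0, -0.017], [1.56, -0.19, -2.78, 0, 0, -0.016], [3.65, -0.46, 0.44, 0, 0, -0.037], [3.67, -0.32, 0.45, 0, 0, -0.038]]
[[3.68, -0.18, 0.44, 0, 0, -0.037], [3.68, -0.05, 0.45, 0, 0, -0.037], [3.68, 0.09, 0.44, 0, 0, -0.037], [3.67, 0.22, 0.45, 0, 0, -0.038], [0, 0.13, 0.45, 0.066, 0, 0.0], [0, 0.16, 0.44, 0.065, 0, 0.0], [0, 0.18, 0.43, 0.066, 0, 0.0], [0, 0.21, 0.41, 0.065, 0, 0.0]]
```

```bash
python3 -m handwheel '[[0,0,-1,0,0,0],[0,0,-1.5,0,0,0],[0,0,-1.5,0,0,0],[0,0,-2,0,0,0],[1.5,-0.3,-2.8,0,0,-0.017],[1.5,-0.3,-2.8,0,0,-0.017],[1.5,-0.3,-2.8,0,0,-0.017],[1.6,-0.2,-2.8,0,0,-0.017],[1.6,-0.2,-2.8,0,0,-0.017],[1.6,-0.2,-2.5,0,0,-0.017],[3.2,-0.4,0,0,0,-0.037],[3.7,-0.3,0.3,0,0,-0.037]]'; python3 - <<'E'
from cov import *
cur()
plan([(*cpose(0,20,60),5),(*cpose(15,20,25),5)])
E
```

```text
clock: 29.45
ee_pos: [526.8, -165.4, 255.8]
ee_rot: [[0.43, 0.903, 0.01], [0.903, -0.43, -0.009], [-0.003, 0.013, -1.0]]
force: [-0.2, -0.3, -1.2]
grip_width: 11.1
t 29.45 tip x 4.3 y -157.1 z 113.1 tilt -0.7 yawerr -8.30 roll -0.20 F [-0.2 -0.3 -1.2] Fb x-0.1 y-0.3 M [ 0.02 -0.08  0.01] w 11.1
start [ 526.8 -165.4  255.8] yaw 64.5 t 29.45 grip 11.1
10 3.1999687498474105 3.036676314193363
[[3.02, -0.14, 1.04, 0.002, 0.001, -0.029], [3.02, -0.06, 1.04, 0.003, 0.001, -0.029], [3.02, 0.04, 1.04, 0.002, 0.001, -0.029], [3.02, 0.13, 1.05, 0.003, 0.001, -0.029], [3.01, 0.22, 1.05, 0.002, 0, -0.029], [-0, 0.1, 0.46, 0.052, 0, 0.0], [-0, 0.13, 0.45, 0.053, 0, 0.0], [-0, 0.14, 0.45, 0.052, 0, 0.0], [-0, 0.18, 0.44, 0.053, 0, 0.0], [-0, 0.19, 0.43, 0.052, 0, 0.0]]
```

```bash
python3 -m handwheel '[[3,-0.1,1,0.002,0.001,-0.029],[3,0,1,0.002,0.001,-0.029],[3,0,1,0.002,0.001,-0.029],[3,0.1,1,0.002,0.001,-0.029],[2.5,0.2,1,0.002,0,-0.025],[0,0,0,0,0,0],[0,0.1,0.45,0.052,0,0],[0,0.1,0.45,0.052,0,0],[0,0.1,0.4,0.052,0,0],[0,0.1,0.3,0.052,0,0],[0,0.2,0.2,0.05,0,0],[0,0,0,0,0,0]]'; python3 - <<'E'
from cov import *
cur()
plan([(*cpose(15,33,10),5)])
E
```

```text
clock: 30.95
ee_pos: [589.4, -33.8, 200.0]
ee_rot: [[0.297, 0.925, -0.237], [0.955, -0.289, 0.067], [-0.006, -0.246, -0.969]]
force: [-0.3, 0.5, -1.3]
grip_width: 11.1
t 30.95 tip x 20.8 y -6.1 z 45.3 tilt 14.2 yawerr -0.06 roll -0.36 F [-0.3  0.5 -1.3] Fb x-0.4 y0.4 M [-0.16 -0.4   0.01] w 11.1
start [589.4 -33.8 200. ] yaw 72.7 t 30.95 grip 11.1
5 0.7502666192761077 0.21438117664609554
[[0.12, 0.41, 0.61, 0.003, 0.001, -0.001], [0.12, 0.42, 0.61, 0.002, 0.001, -0.0], [0.13, 0.41, 0.61, 0.003, 0.002, -0.001], [0.12, 0.42, 0.61, 0.003, 0.001, -0.0], [0.12, 0.42, 0.61, 0.002, 0.001, -0.001]]
```

```bash
python3 -m handwheel '[[0.1,0.4,0.6,0.003,0.001,0],[0.1,0.4,0.6,0.003,0.001,0],[0.1,0.4,0.6,0.003,0.001,0],[0.1,0.4,0.6,0.003,0.001,0],[0.1,0.3,0.5,0.002,0.001,0],[0,0,0,0,0,0],[0,0,0,0,0,0]]'; python3 - <<'E'
from cov import *
cur()
plan([(*cpose(15,33,2),4)])
show("side","top",tag="14")
b=cv2.imread("pics/side_14.png")[:,:,::-1]; crop("",b,170,120,100,100,6,"pics/q_14.png")
b=cv2.imread("pics/top_14.png")[:,:,::-1]; crop("",b,195,105,100,90,6,"pics/q_14t.png")
E
```

```text
clock: 31.82
ee_pos: [601.5, -33.0, 166.1]
ee_rot: [[0.298, 0.922, -0.246], [0.955, -0.288, 0.075], [-0.002, -0.258, -0.966]]
force: [-0.6, 0.8, -1.4]
grip_width: 11.6
t 31.82 tip x 31.8 y -1.7 z 10.9 tilt 14.9 yawerr -0.13 roll -0.11 F [-0.6  0.8 -1.4] Fb x-0.8 y0.6 M [-0.14 -0.47 -0.01] w 11.6
start [601.5 -33.  166.1] yaw 72.7 t 31.82 grip 11.6
4 0.23194827009486402 0.08102846845413955
[[0.04, 0.09, 0.21, 0, 0, -0.001], [0.04, 0.08, 0.2, 0.001, 0.001, -0.0], [0.03, 0.09, 0.21, -0, -0, -0.001], [0.04, 0.08, 0.2, 0, 0, -0.001]]
```

View pics/q_14.png

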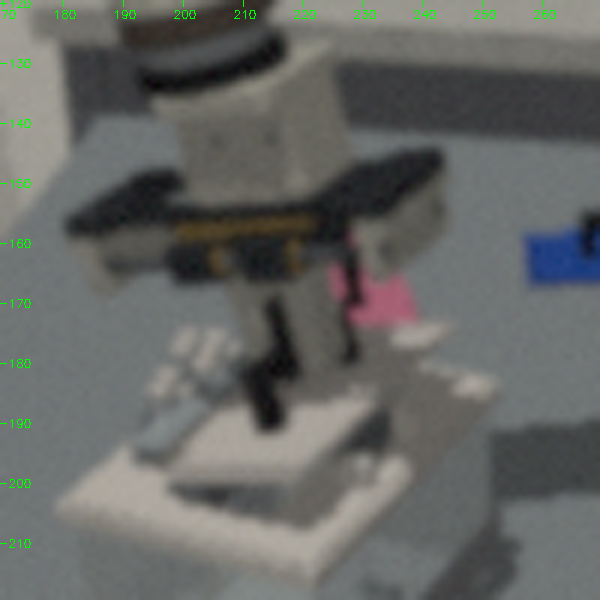

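View pics/q_14t.png

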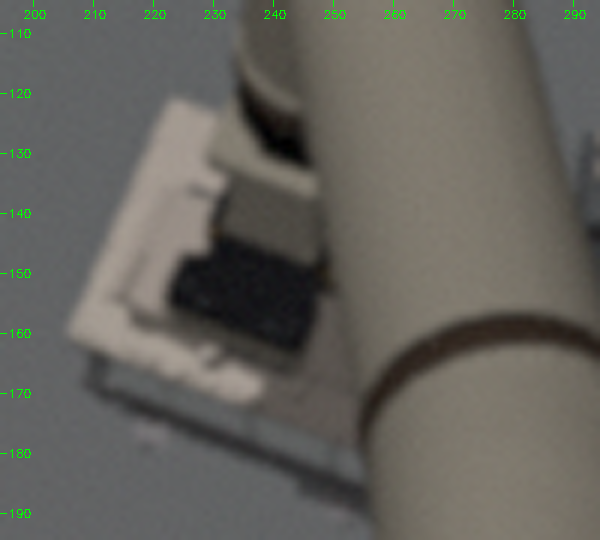

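```bash
python3 -m handwheel '[[0.04,0.1,0.2,0,0,0],[0.04,0.1,0.2,0,0,0],[0.04,0.1,0.2,0,0,0],[0,0,0.1,0,0,0],[0,0,0,0,0,0]]'; python3 - <<'E'
from cov import *
cur()
E
```

```text
clock: 32.55
ee_pos: [603.2, -32.2, 158.6]
ee_rot: [[0.298, 0.922, -0.246], [0.955, -0.289, 0.075], [-0.002, -0.257, -0.967]]
force: [0.3, -0.1, -1.2]
grip_width: 11.3
t 32.55 tip x 33.3 y -0.5 z 3.4 tilt 14.9 yawerr -0.14 roll -0.11 F [ 0.3 -0.1 -1.2] Fb x0.3 y-0.0 M [-0.13 -0.47  0.04] w 11.3
```

```bash
for i in 1; do python3 -m handwheel '[[0,0.03,0.1,0,0,0],[0,0.03,0.1,0,0,0],[0,0,0,0,0,0]]'; done; python3 -c "
from cov import *
cur()"
```

```text
clock: 32.92
ee_pos: [603.3, -32.3, 156.5]
ee_rot: [[0.298, 0.922, -0.245], [0.955, -0.289, 0.075], [-0.002, -0.257, -0.967]]
force: [-0.4, -0.2, -1.8]
grip_width: 11.4
t 32.92 tip x 33.3 y -0.5 z 1.3 tilt 14.9 yawerr -0.14 roll -0.11 F [-0.4 -0.2 -1.8] Fb x-0.4 y-0.4 M [-0.19 -0.45  0.01] w 11.4
```

```bash
python3 -m handwheel '[[0,0.03,0.1,0,0,0],[0,0.03,0.1,0,0,0],[0,0,0,0,0,0]]';  python3 -c "
from cov import *
cur()"
```

```text
clock: 33.3
ee_pos: [603.3, -32.3, 155.1]
ee_rot: [[0.298, 0.922, -0.245], [0.955, -0.289, 0.074], [-0.002, -0.256, -0.967]]
force: [-0.7, 0.3, -0.7]
grip_width: 11.4
t 33.30 tip x 33.4 y -0.5 z -0.1 tilt 14.9 yawerr -0.14 roll -0.12 F [-0.7  0.3 -0.7] Fb x-0.8 y0.1 M [-0.14 -0.37  0.01] w 11.4
```

```bash
python3 -m handwheel '[[0,-0.05,-0.18,0,0,0],[0.05,0.29,-0.08,0,0,0],[0,0.29,-0.08,0,0,0],[0,0.29,-0.08,0,0,0],[0,0,0,0,0,0]]';  python3 -c "
from cov import *
cur()"
```

```text
clock: 33.92
ee_pos: [613.0, -34.8, 156.5]
ee_rot: [[0.298, 0.922, -0.245], [0.954, -0.289, 0.075], [-0.002, -0.256, -0.967]]
force: [0.8, -0.4, -1.7]
grip_width: 11.8
t 33.92 tip x 43.3 y -0.0 z 1.3 tilt 14.8 yawerr -0.15 roll -0.11 F [ 0.8 -0.4 -1.7] Fb x0.9 y-0.2 M [-0.12 -0.43  0.  ] w 11.8
```

No resistance, so the tip is about 4 mm inside. I keep pushing.

```bash
python3 -m handwheel '[[0,0.2,-0.05,0,0,0],[0,0.2,-0.05,0,0,0],[0,0,0,0,0,0]]';  python3 -c "
from cov import *
cur()"; python3 -m handwheel '[[0,0.1,-0.03,0,0,0],[0,0.1,-0.03,0,0,0],[0,0,0,0,0,0]]';  python3 -c "
from cov import *
cur()"
```

```text
clock: 34.3
ee_pos: [617.1, -36.1, 156.3]
ee_rot: [[0.298, 0.922, -0.245], [0.955, -0.289, 0.075], [-0.002, -0.257, -0.967]]
force: [-0.3, 0.4, -1.7]
grip_width: 11.4
t 34.30 tip x 47.6 y -0.0 z 1.1 tilt 14.9 yawerr -0.15 roll -0.11 F [-0.3  0.4 -1.7] Fb x-0.4 y0.3 M [-0.11 -0.42  0.02] w 11.4
clock: 34.67
ee_pos: [619.0, -36.7, 156.4]
ee_rot: [[0.298, 0.922, -0.246], [0.955, -0.289, 0.075], [-0.002, -0.257, -0.966]]
force: [0.3, 0.0, -1.6]
grip_width: 11.6
t 34.67 tip x 49.7 y -0.0 z 1.2 tilt 14.9 yawerr -0.14 roll -0.11 F [ 0.3  0.  -1.6] Fb x0.2 y0.1 M [-0.16 -0.41 -0.06] w 11.6
```

```bash
python3 -m handwheel '[[0,0.1,-0.03,0,0,0],[0,0,0,0,0,0]]';  python3 -c "
from cov import *
cur()"; python3 -m handwheel '[[0,0.1,-0.03,0,0,0],[0,0,0,0,0,0]]';  python3 -c "
from cov import *
cur()
show('side','top',tag='15')
b=cv2.imread('pics/side_15.png')[:,:,::-1]; crop('',b,170,150,90,75,8,'pics/q_15.png')"
```

```text
clock: 34.92
ee_pos: [619.2, -36.7, 156.3]
ee_rot: [[0.298, 0.922, -0.248], [0.955, -0.288, 0.075], [-0.002, -0.259, -0.966]]
force: [-0.6, 0.2, -1.6]
grip_width: 11.7
t 34.92 tip x 49.8 y -0.1 z 1.1 tilt 15.0 yawerr -0.12 roll -0.14 F [-0.6  0.2 -1.6] Fb x-0.7 y-0.0 M [-0.11 -0.29  0.03] w 11.7
clock: 35.17
ee_pos: [619.3, -36.8, 156.5]
ee_rot: [[0.297, 0.922, -0.25], [0.955, -0.288, 0.075], [-0.003, -0.261, -0.965]]
force: [-2.0, -0.2, -0.5]
grip_width: 12.0
t 35.17 tip x 49.9 y 0.0 z 1.1 tilt 15.1 yawerr -0.08 roll -0.15 F [-2.  -0.2 -0.5] Fb x-1.8 y-0.8 M [-0.06 -0.07  0.07] w 12.0
```

View pics/q_15.png

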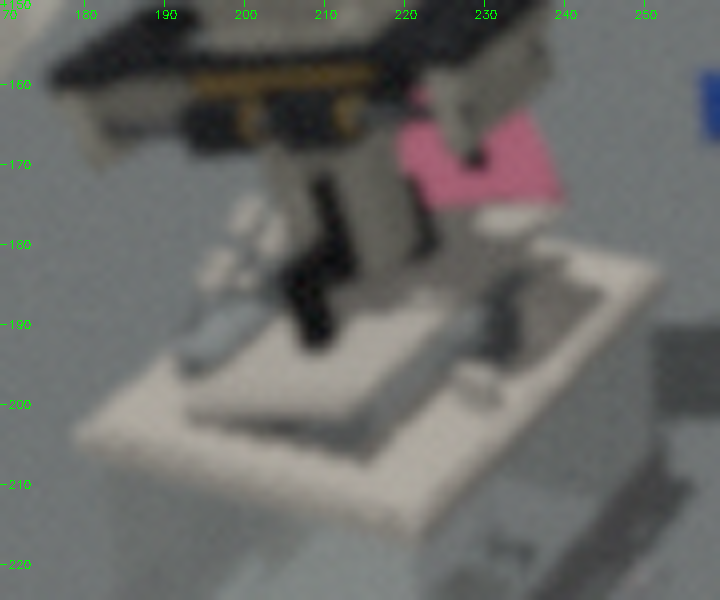

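```bash
python3 - <<'E'
from cov import *
plan([(*cpose(13,49,0.8),2),(*cpose(4,49,0.5),6),(*cpose(0,49,0),3)],nd=2)
E
```

```text
start [619.4 -36.8 156.4] yaw 72.7 t 35.27 grip 11.7
11 0.14317821063276354 1.5469860468532226
[[-0.01, -0.06, 0.12, -0.018, 0.001, -0.001], [-0, -0.07, 0.11, -0.019, 0.001, -0.001], [-0, -0.02, 0.13, -0.026, 0, -0.0], [-0, -0.03, 0.13, -0.026, 0, -0.0], [-0, -0.03, 0.14, -0.026, 0, -0.0], [-0, -0.04, 0.13, -0.026, 0, -0.0], [-0, -0.03, 0.13, -0.027, 0, -0.0], [-0, -0.05, 0.12, -0.026, 0, -0.0], [-0, -0.02, 0.13, -0.023, 0, -0.0], [-0, -0.03, 0.13, -0.023, 0, -0.0], [-0, -0.03, 0.13, -0.023, 0, -0.0]]
```

```bash
python3 -m handwheel '[[0,-0.05,0.12,-0.018,0,0],[0,-0.05,0.12,-0.019,0,0],[0,-0.03,0.13,-0.026,0,0],[0,-0.03,0.13,-0.026,0,0],[0,0,0,0,0,0]]';  python3 -c "
from cov import *
cur()"; python3 -m handwheel '[[0,-0.03,0.13,-0.026,0,0],[0,-0.03,0.13,-0.026,0,0],[0,0,0,0,0,0]]';  python3 -c "
from cov import *
cur()"
```

```text
clock: 35.9
ee_pos: [617.4, -35.9, 151.9]
ee_rot: [[0.297, 0.942, -0.158], [0.955, -0.293, 0.047], [-0.002, -0.165, -0.986]]
force: [-0.0, -0.6, -1.5]
grip_width: 11.8
t 35.90 tip x 50.1 y 0.2 z 0.8 tilt 9.5 yawerr -0.08 roll -0.12 F [-0.  -0.6 -1.5] Fb x0.1 y-0.6 M [-0.11 -0.29 -0.03] w 11.8
clock: 36.28
ee_pos: [616.8, -35.7, 149.8]
ee_rot: [[0.297, 0.949, -0.104], [0.955, -0.296, 0.03], [-0.002, -0.109, -0.994]]
force: [-2.1, 0.7, -2.1]
grip_width: 11.4
t 36.27 tip x 50.5 y 0.3 z 1.4 tilt 6.2 yawerr -0.08 roll -0.12 F [-2.1  0.7 -2.1] Fb x-2.2 y0.0 M [0.03 0.07 0.07] w 11.4
```

```bash
python3 -m handwheel '[[0,-0.1,0.1,-0.02,0,0],[0,0,0.13,-0.025,0,0],[0,0,0,0,0,0]]';  python3 -c "
from cov import *
cur()"; python3 -m handwheel '[[0,0,0.15,-0.026,0,0],[0,0,0.1,-0.02,0,0],[0,0,0,0,0,0]]';  python3 -c "
from cov import *
cur()"
```

```text
clock: 36.65
ee_pos: [616.3, -35.5, 148.4]
ee_rot: [[0.297, 0.953, -0.057], [0.955, -0.297, 0.016], [-0.002, -0.059, -0.998]]
force: [0.1, 0.1, -0.9]
grip_width: 11.6
t 36.65 tip x 50.8 y 0.3 z 2.3 tilt 3.4 yawerr -0.10 roll -0.11 F [ 0.1  0.1 -0.9] Fb x0.1 y0.1 M [-0.01  0.04  0.03] w 11.6
clock: 37.02
ee_pos: [615.5, -35.3, 145.7]
ee_rot: [[0.297, 0.955, -0.011], [0.955, -0.297, 0.001], [-0.002, -0.011, -1.0]]
force: [-0.5, 0.4, 0.6]
grip_width: 11.5
t 37.02 tip x 50.7 y 0.2 z 1.8 tilt 0.6 yawerr -0.08 roll -0.13 F [-0.5  0.4  0.6] Fb x-0.6 y0.2 M [0.02 0.16 0.1 ] w 11.5
```

```bash
python3 -m handwheel '[[0,0,0.15,0,0,0],[0,0,0.1,0,0,0],[0,0,0,0,0,0]]';  python3 -c "
from cov import *
cur()
show('side','top',tag='16')
b=cv2.imread('pics/side_16.png')[:,:,::-1]; crop('',b,170,150,90,75,8,'pics/q_16.png')"
```

```text
clock: 37.4
ee_pos: [615.2, -35.3, 143.6]
ee_rot: [[0.297, 0.955, -0.012], [0.955, -0.297, 0.001], [-0.003, -0.012, -1.0]]
force: [-2.9, -0.2, 3.2]
grip_width: 11.6
t 37.40 tip x 50.5 y 0.2 z -0.3 tilt 0.7 yawerr -0.09 roll -0.16 F [-2.9 -0.2  3.2] Fb x-2.7 y-1.0 M [-0.06  0.31  0.06] w 11.6
```

View pics/q_16.png

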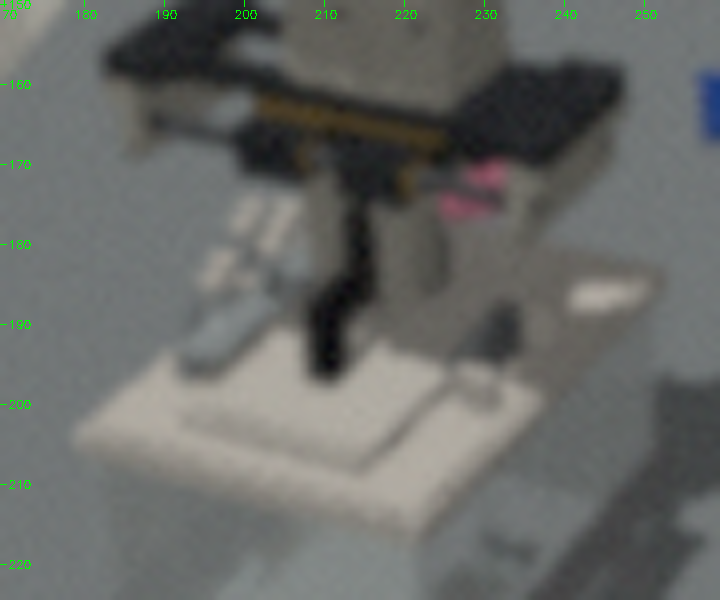

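```bash
python3 -m handwheel '[[0,-0.05,0.15,-0.015,0,0],[0,0,0.1,-0.01,0,0],[0,0,0,0,0,0]]';  python3 -c "
from cov import *
cur()"; python3 -m handwheel '[[0,0,0.15,-0.015,0,0],[0,0,0.1,0,0,0],[0,0,0,0,0,0]]';  python3 -c "
from cov import *
cur()"
```

```text
clock: 37.88
ee_pos: [615.5, -35.5, 143.4]
ee_rot: [[0.298, 0.954, 0.013], [0.955, -0.298, -0.008], [-0.003, 0.015, -1.0]]
force: [-2.1, -0.3, 0.5]
grip_width: 11.4
t 37.88 tip x 51.2 y 0.1 z 0.8 tilt -0.9 yawerr -0.14 roll -0.19 F [-2.1 -0.3  0.5] Fb x-1.9 y-0.9 M [0.21 0.54 0.12] w 11.4
clock: 38.25
ee_pos: [615.7, -35.5, 143.6]
ee_rot: [[0.299, 0.954, 0.028], [0.954, -0.298, -0.013], [-0.004, 0.031, -1.0]]
force: [-3.1, 0.1, 6.2]
grip_width: 11.8
t 38.25 tip x 51.5 y 0.0 z 1.8 tilt -1.8 yawerr -0.18 roll -0.25 F [-3.1  0.1  6.2] Fb x-3.0 y-0.8 M [0.2  1.08 0.07] w 11.8
```

```bash
python3 -c "
from cov import *
cur()
show('side','top',tag='17')
b=cv2.imread('pics/side_17.png')[:,:,::-1]; crop('',b,180,165,70,50,11,'pics/q_17.png')
b=cv2.imread('pics/top_17.png')[:,:,::-1]; crop('',b,200,115,90,75,8,'pics/q_17t.png')"
```

```text
t 38.25 tip x 51.5 y 0.0 z 1.8 tilt -1.8 yawerr -0.18 roll -0.25 F [-3.1  0.1  6.2] Fb x-3.0 y-0.8 M [0.2  1.08 0.07] w 11.8
```

View pics/q_17.png

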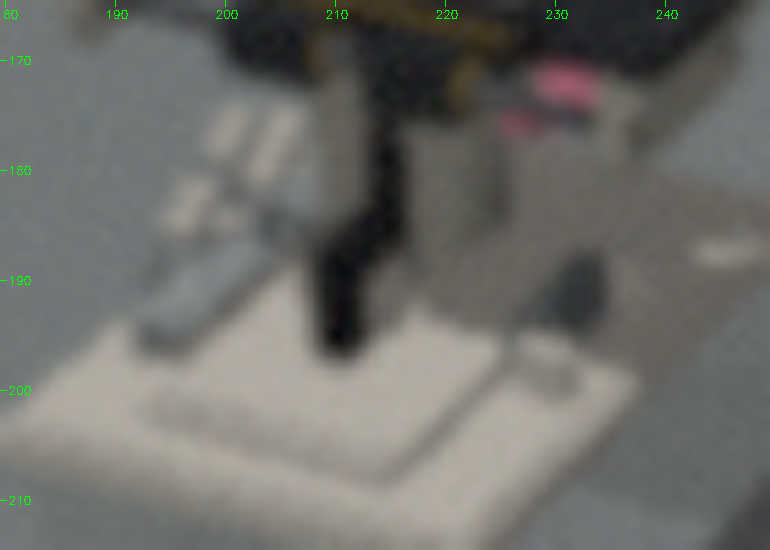

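View pics/q_17t.png

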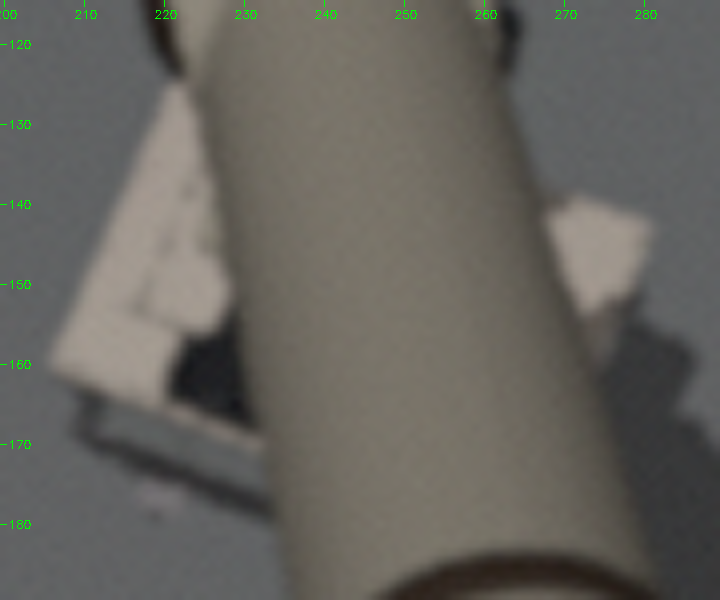

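```bash
python3 -c "
from cov import *
P=lambda x,y,z: np.array([*BB,130+z])+xc*x+yc*y
for nm,q in (('closed rear corner top',P(-42,86,5)),('bottom',P(-42,86,0)),('shift2',P(-40,86,5)),('up6',P(-40,86,11)),('front',P(36,86,5)),('rear -y',P(-42,-86,5))): print(nm,proj('side',q).round(1))
"
```

```text
closed rear corner top [[215.5 207.9]]
bottom [[215.6 209.3]]
shift2 [[214.9 207.7]]
up6 [[214.8 206. ]]
front [[192.9 201.7]]
rear -y [[242.  181.8]]
```

```bash
python3 -m handwheel '[[0,0,0.2,0,0,0],[0,0,0.2,0,0,0],[0,0,0,0,0,0]]';  python3 -c "
from cov import *
cur()"; python3 -m handwheel '[[0,0,0.3,0,0,0],[0,0,0.3,0,0,0],[0,0,0,0,0,0]]';  python3 -c "
from cov import *
cur()"
```

```text
clock: 38.72
ee_pos: [615.5, -35.5, 143.7]
ee_rot: [[0.299, 0.954, 0.027], [0.954, -0.299, -0.015], [-0.006, 0.03, -1.0]]
force: [-3.3, 0.3, 3.7]
grip_width: 11.1
t 38.73 tip x 51.4 y -0.1 z 1.8 tilt -1.7 yawerr -0.22 roll -0.36 F [-3.3  0.3  3.7] Fb x-3.3 y-0.7 M [0.25 1.09 0.1 ] w 11.1
clock: 39.1
ee_pos: [615.4, -35.5, 143.8]
ee_rot: [[0.3, 0.954, 0.026], [0.954, -0.3, -0.018], [-0.009, 0.031, -0.999]]
force: [-3.9, -0.1, 1.6]
grip_width: 11.5
t 39.10 tip x 51.3 y -0.2 z 2.0 tilt -1.7 yawerr -0.27 roll -0.53 F [-3.9 -0.1  1.6] Fb x-3.7 y-1.2 M [0.39 0.96 0.15] w 11.5
```

```bash
python3 -m handwheel '[[0,0,0.3,0,0,0]]';  python3 -c "
from cov import *
cur()"; python3 -m handwheel '[[0,0,0.6,0,0,0]]';  python3 -c "
from cov import *
cur()"
```

```text
clock: 39.22
ee_pos: [615.9, -35.7, 143.2]
ee_rot: [[0.301, 0.953, 0.027], [0.954, -0.3, -0.019], [-0.01, 0.031, -0.999]]
force: [-12.8, -1.6, 32.6]
grip_width: 11.2
t 39.23 tip x 51.8 y -0.3 z 1.4 tilt -1.8 yawerr -0.29 roll -0.58 F [-12.8  -1.6  32.6] Fb x-11.8 y-5.3 M [-0.02  2.98  0.11] w 11.2
clock: 39.35
ee_pos: [615.9, -35.8, 143.0]
ee_rot: [[0.301, 0.953, 0.027], [0.953, -0.301, -0.022], [-0.013, 0.032, -0.999]]
force: [-30.2, -1.5, 66.5]
grip_width: 11.2
t 39.35 tip x 51.8 y -0.4 z 1.2 tilt -1.8 yawerr -0.33 roll -0.76 F [-30.2  -1.5  66.5] Fb x-28.4 y-10.4 M [-0.23  6.26  0.03] w 11.2
```

```bash
python3 -m handwheel '[[0,0,0,0,0,0],[0,0,-0.05,0,0,0],[0,0,0,0,0,0]]';  python3 -c "
from cov import *
cur()"; python3 -m handwheel '[[0,0,-0.15,0,0,0]]';  python3 -c "
from cov import *
cur()"; python3 -m handwheel '[[0,0,-0.2,0,0,0]]';  python3 -c "
from cov import *
cur()"
```

```text
clock: 39.72
ee_pos: [615.4, -35.6, 143.9]
ee_rot: [[0.301, 0.953, 0.026], [0.954, -0.3, -0.022], [-0.013, 0.032, -0.999]]
force: [-2.6, -1.5, 3.8]
grip_width: 11.3
t 39.73 tip x 51.3 y -0.3 z 2.1 tilt -1.8 yawerr -0.31 roll -0.77 F [-2.6 -1.5  3.8] Fb x-2.1 y-2.2 M [0.13 0.57 0.07] w 11.3
clock: 39.85
ee_pos: [615.2, -35.3, 144.6]
ee_rot: [[0.301, 0.953, 0.026], [0.954, -0.3, -0.022], [-0.013, 0.031, -0.999]]
force: [-2.1, 0.9, -1.1]
grip_width: 11.6
t 39.85 tip x 51.1 y -0.1 z 2.8 tilt -1.8 yawerr -0.31 roll -0.74 F [-2.1  0.9 -1.1] Fb x-2.3 y0.2 M [0.32 0.29 0.11] w 11.6
clock: 39.98
ee_pos: [614.9, -35.2, 145.7]
ee_rot: [[0.301, 0.953, 0.025], [0.954, -0.3, -0.021], [-0.013, 0.03, -0.999]]
force: [-1.1, 1.1, -5.6]
grip_width: 11.5
t 39.98 tip x 50.7 y -0.1 z 3.8 tilt -1.7 yawerr -0.31 roll -0.73 F [-1.1  1.1 -5.6] Fb x-1.4 y0.7 M [ 0.08 -0.01 -0.02] w 11.5
```

```bash
python3 -m handwheel '[[0,0,-0.2,0,0,0]]';  python3 -c "
from cov import *
cur()"; python3 -m handwheel '[[0,0,-0.2,0,0,0]]';  python3 -c "
from cov import *
cur()
show('side',tag='18')
b=cv2.imread('pics/side_18.png')[:,:,::-1]; crop('',b,180,165,70,50,11,'pics/q_18.png')"
```

```text
clock: 40.1
ee_pos: [614.5, -35.2, 146.3]
ee_rot: [[0.301, 0.953, 0.024], [0.954, -0.3, -0.021], [-0.013, 0.029, -1.0]]
force: [1.9, 0.5, -11.9]
grip_width: 11.1
t 40.10 tip x 50.3 y -0.2 z 4.4 tilt -1.6 yawerr -0.30 roll -0.72 F [  1.9   0.5 -11.9] Fb x1.7 y1.0 M [ 0.18 -0.67  0.03] w 11.1
clock: 40.22
ee_pos: [614.0, -35.2, 146.9]
ee_rot: [[0.301, 0.953, 0.023], [0.954, -0.3, -0.02], [-0.012, 0.028, -1.0]]
force: [2.3, 1.2, -15.3]
grip_width: 11.6
t 40.23 tip x 49.8 y -0.4 z 4.9 tilt -1.6 yawerr -0.30 roll -0.70 F [  2.3   1.2 -15.3] Fb x1.9 y1.8 M [ 0.09 -1.12 -0.04] w 11.6
```

View pics/q_18.png

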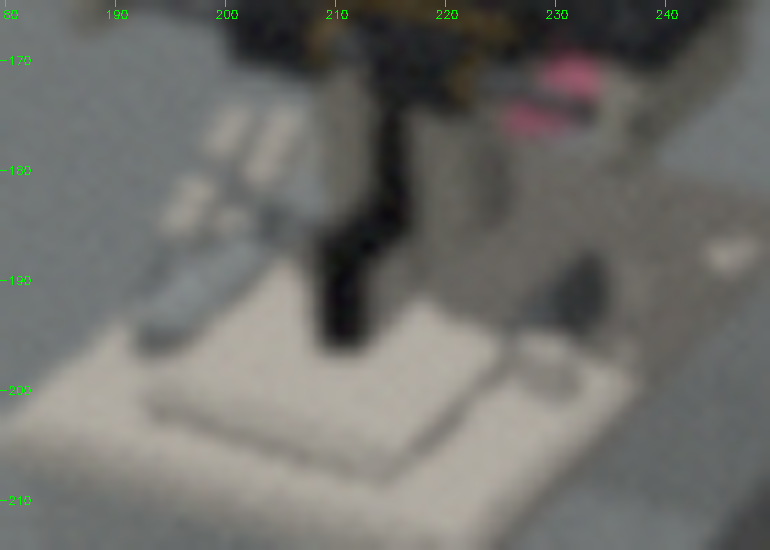

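```bash
python3 -m handwheel '[[0,0,0.2,0,0,0],[0,0,0.15,0.01,0,0],[0,0,0.1,0.01,0,0],[0,0,0,0,0,0]]';  python3 -c "
from cov import *
cur()"; python3 -m handwheel '[[0,0,0,0,0,0],[0,0,0,0,0,0],[0,0,0,0,0,0]]' 0.8 10;  python3 -c "
from cov import *
cur()"
```

```text
clock: 40.78
ee_pos: [615.1, -35.6, 144.6]
ee_rot: [[0.301, 0.954, 0.004], [0.953, -0.301, -0.014], [-0.013, 0.008, -1.0]]
force: [-0.7, 0.7, -5.4]
grip_width: 11.6
t 40.77 tip x 50.7 y -0.4 z 1.7 tilt -0.5 yawerr -0.34 roll -0.72 F [-0.7  0.7 -5.4] Fb x-0.9 y0.5 M [0.04 0.09 0.04] w 11.6
clock: 41.15
ee_pos: [616.8, -35.8, 146.2]
ee_rot: [[0.302, 0.953, 0.008], [0.953, -0.302, -0.015], [-0.012, 0.012, -1.0]]
force: [-0.1, -0.2, 0.5]
grip_width: 18.2
t 41.15 tip x 52.4 y -0.1 z 3.5 tilt -0.7 yawerr -0.36 roll -0.69 F [-0.1 -0.2  0.5] Fb x0.0 y-0.2 M [-0.04 -0.11  0.04] w 18.2
```

```bash
python3 -m handwheel '[[0,-0.1,-0.4,0,0,0],[0,0,-1,0,0,0],[0,0,-1.5,0,0,0],[0,0,-3,0,0,0],[0,0,-4,0,0,0],[0,0,-4,0,0,0],[-3,-4,-2,0,0,0],[-3,-5,-1,0,0,0],[-3,-5,-1,0,0,0],[-3,-5,0,0,0,0],[-3,-3,0,0,0,0],[0,0,0,0,0,0]]'; python3 -c "
from cov import *
show('side','top',tag='19')
b=cv2.imread('pics/side_19.png')[:,:,::-1]; crop('',b,175,160,90,60,8,'pics/q_19.png')
b=cv2.imread('pics/top_19.png')[:,:,::-1]; crop('',b,200,115,90,75,8,'pics/q_19t.png')"
```

```text
clock: 42.65
ee_pos: [354.9, -109.5, 339.7]
ee_rot: [[0.3, 0.954, 0.022], [0.954, -0.299, -0.02], [-0.013, 0.027, -1.0]]
force: [0.4, -0.8, -0.1]
grip_width: 18.2
```

View pics/q_19.png

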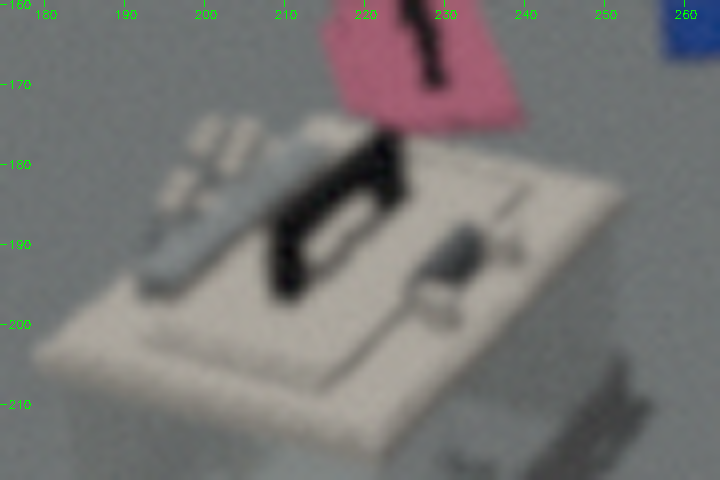

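View pics/q_19t.png

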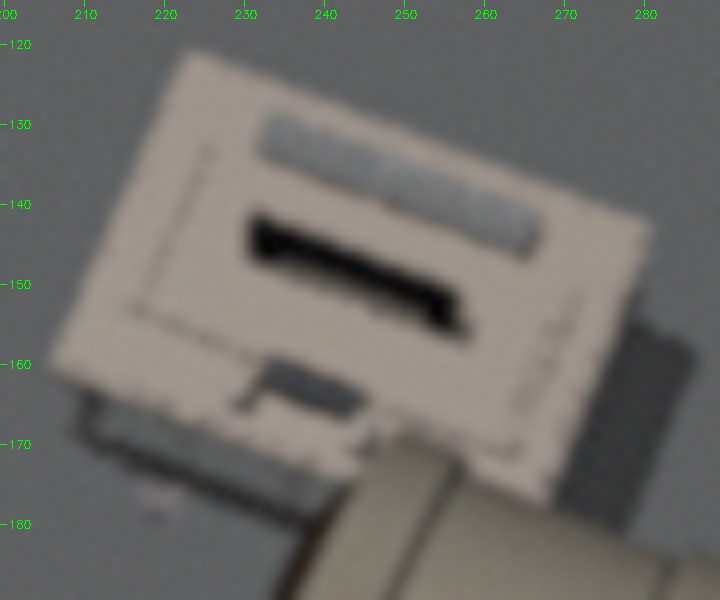

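View pics/top_19.png

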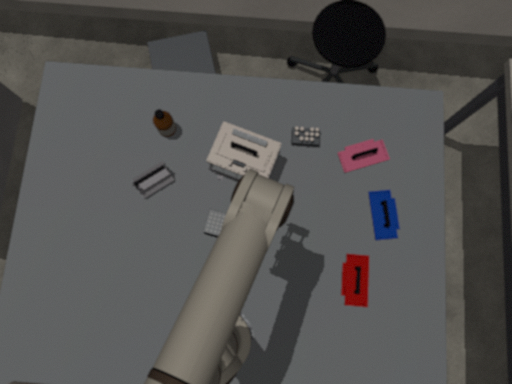

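```bash
python3 -c "
from cov import *
print(proj('top',np.array([*BB,130+40])), proj('side',np.array([*BB,170])))
s=arm.sense(); print(s['clock'],s['qd'].round(1)); print(arm.finish_job())"
```

```text
[[243.1363248  147.59901316]] [[217.29095734 181.36699588]]
42.75 [-0.9  2.3 -1.  -1.   0.1 -0.4 -0.3]
the job is handed in; nothing more can be done
None
```

I finished both parts and handed the job in at 42.75 s of the 72 s allowed.

**Tubes and tray:** I carried the tray by its bar and turned it along the slot. Over the mouth I tipped it to about 52°, leaning towards the catch side. I then stood it, empty, upright on clear bench at about (523, 278) mm. The fingers only ever gripped the bar.

**Cover:** I slid the white cover's lip under the keeper until it met resistance, pivoted it down and pressed it.

**Last checks:**
- **Cover latched:** Before I let go, the rear edge held against an upward pull of about 15 N. In the final pictures the cover lies flat over the mouth, its bar within about 1 pixel of where it should be. The catch looks back at rest.
- **Tubes:** The tray is empty and no tube shows on the bench or the deck. Through the bin wall I could make out only two blurry stopper blobs, so I did not count all three tubes inside.
- **Bystanders:** The bottle and rack look unmoved. The arm partly hides the tip box in the last top view, but what shows of it looks unmoved.
- **Disagreements:** While the cover was being pressed, the measured lip position read 2 to 3 mm deeper than nominal. One press also reached about 67 N in z at the wrist, more than I intended but below the 120 N limit; it went through the gripped bar.

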